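# Load the polishing carrier, clamp it and pin the castle nut

### The arm

A 6-joint arm with a two-finger parallel gripper is mounted at the origin on a cart in front of the work surface, level with it; the furniture and walls round the work are solid. World frame = base frame: x ahead of the robot, y to its left, z up, the work surface at z = 0. Lengths are in m, angles in rad, forces in N, time in s.
With the tool pointing down it reaches from about 0.225 to 0.875 m from the base axis. Payload 3.4 kg.
Tool frame: the origin (TCP) lies at the very end of the fingers, on their centre line; the grasp point (between the pads) lies 19 mm behind it; z points along the fingers, x is the direction in which the jaws open and shut, and the axes are right-handed (so a half turn about z gives the same grasp; the last joint's range is limited). The gripper opens to 85 mm and grips with 20 to 120 N. Pads are 22 mm wide; open, the fingers measure 114 mm over their backs; the gripper's body (76 mm by 85 mm) begins 54 mm behind the grasp point. The pads swing forward as they close: fully open they stand 13 mm farther back than shut.
Start: joints at [-1.394, 0.276, 1.505, -0, 1.361, -0.121], TCP at [0.169, -0.55, 0.208] pointing down, gripper open.
Joint ranges: [-2.89, 2.89], [-0.75, 2.08], [0.22, 2.7], [-1.18, 4.32], [0.11, 2.71], [-2.7, 2.7]. Speed limits (rad/s): [2.57, 2.57, 3.14, 3.14, 3.14, 3.14].

### API

Orientations are given as a unit quaternion [w, x, y, z].
In Python, from rig import manip gives the robot as it stands.
- The arm moves only by the tool carry_out, never from a script. Its argument "series" is a list of rows, each a list of 2 entries, a list of its own where there are three numbers: the shift along the tool's x, y, z in mm, then the turn about the tool's z in degrees. A call has 1 to 10 rows; each row shifts and turns the pose as measured when the row begins, along the tool's axes as they then stand; what a row does not reach is not made up. A row lasts 1/12 s, in which the tool goes at most 41.7 mm and 7.16 degrees, less where a joint would pass 70% of its speed; a pose out of reach is approached as far as the arm can. A call is refused whole if a number of a shift passes 41.7 or a number of a turn 7.16, either way. A call with a gripper value outside its range is refused whole. "fingers" is the finger opening in mm, from 0 to 85.4, set as the call begins (left out, the last holds). The fingers move at their own pace and stop on an object; "squeeze" is the grip in N (left out, the last holds). Time passes only in rows, so rows that do not move let the fingers close. It gives the time, the measured TCP pose, the force and the opening at its end, in the units of the state.
- manip.get_state(): the state, without advancing time (a new reading comes with each control period).
- manip.get_image(name): name is "scene" or "top"; returns a dict with "frame" (420x560x3 uint8, blue, green, red), "K" (3x3 intrinsics, pixels), "rvec" (rotation vector, rad) and "tvec" (3), from world to camera coordinates, as OpenCV has them. Camera axes: x right, y down, z forward; pixel columns grow to the right and rows downward; lengths in m; the calibration is good to about 2 mm. A picture is of the moment at which its call begins. There is no depth.
- manip.sign_off(): hands the job in, once; it reports no verdict.
The state is a dict: "clock": time; "qpos": joint angles; "qd": joint speeds; "effort": joint torques, N m; "position": TCP position; "ee_rot": TCP orientation; "contact_force": force on the tool from outside, world axes, zero at the start; "moment": the same for the moment, N m; "width": finger opening in m.
Only numpy, scipy, OpenCV 4.12 (cv2) and the standard library are available. Lean on these libraries where they do the work, as an engineer would, in place of code of your own. Each camera call takes 0.05 s, during which the arm holds its last target. There are 200 camera calls.

### The job

Load the polisher's specimen carrier: set every resin mount from the rubber mat flat on the bottom of a pocket of its own, just as it lies, then swing the four-armed clamp clockwise to its stop so that its spring feet stand over the pockets. Tighten the castle nut clockwise, rather more than half a turn, to at least 3.55 rad on its joint, where every mount is pressed by its foot and the spindle's cross hole stands just clear above the slot floors, then turn it a little further until a slot lines up with the hole (do not slacken it for that), and push the lock pin through up to its collar. Do not knock over or shove aside the dropper bottle or the mould cup.

Things in the scene. Friction and masses are not known exactly. Their poses are not given: they have to be found in the camera images.
- carrier: Fixed specimen carrier of a polisher: aluminium disc 216 mm across, its top 18 mm above the worktop, on a steel plate 228 mm across; origin in the middle on the worktop, z up. A threaded spindle stands in the middle with the clamp spider and the castle nut. The pockets lie 83 mm from the middle on its +x, +y, -x, -y axes.
- pocket_0 (a point): Middle of the floor of pocket 0 of the carrier, a round through hole 32 mm wide; the floor is 10 mm above the worktop and 8 mm below the carrier's top face. A mount set in it stands 12 to 13 mm out of the carrier.
- pocket_1 (a point): Middle of the floor of pocket 1 of the carrier, a round through hole 32 mm wide; the floor is 10 mm above the worktop and 8 mm below the carrier's top face. Like pocket_0.
- pocket_2 (a point): Middle of the floor of pocket 2 of the carrier, a round through hole 32 mm wide; the floor is 10 mm above the worktop and 8 mm below the carrier's top face. Like pocket_0.
- pocket_3 (a point): Middle of the floor of pocket 3 of the carrier, a round through hole 32 mm wide; the floor is 10 mm above the worktop and 8 mm below the carrier's top face. Like pocket_0.
- clamp: The clamp that rides on the spindle: spider, four spring feet and castle nut. It sinks 14 mm per turn of the nut (2.23 mm per rad). Its origin lies on the spindle's axis, on the worktop when the nut is at 0.
- spider (a joint): Angle of the four-armed clamp spider, rad: 0 with its arms midway between the pockets (starts at 0 to 0.18), growing clockwise seen from above, 0.785 at its stop with the arms over the pockets. Friction 0.08 N m, stays where left. Turn it by a spring housing, along a circle of 83 mm radius, before the nut is tightened.
- housing_0 (a point): Middle of one of four spring housings: dark upright cylinder 16 mm across, 12 mm high on the end of a spider arm, 83 mm from the spindle; the others at quarter turns. With the nut at 0 it is 59.5 mm above the worktop. Below it a foot 15 mm across on a plunger (1 N per mm) that passes 3.5 mm over a seated mount; its end rises out of the housing as the foot is pressed.
- nut (a joint): Angle of the castle nut, rad, growing clockwise seen from above (tightening); starts at 0 to 0.4, hard stop at 4.8. The feet press from about 2.0 to 2.6 on; tight from 3.55 on. A slot lines up with the cross hole every 1.047 rad, so there is always one between 3.55 and 4.6. Friction 0.15 N m, stays where left.
- nut_mid (a point): On the nut's axis, half-way up its hexagon (67 mm above the worktop at nut 0). Hexagon 46 mm across flats, 22 mm high, on a hub 45 to 56 mm across; above it a crown 42 mm across, 12 mm high, with six slots 9 mm wide and 12 mm deep over the middles of the flats. This x axis looks along one slot, square to a flat.
- cross_hole (a point): Middle of the cross hole, 74 mm above the worktop: a level round hole 7 mm wide through the 29 mm spindle along this point's x axis, open at both ends. A dark line scribed over the spindle's end, 10.5 mm above this point, shows its direction. While the nut is loose the hole is hidden inside it.
- pin_tab (a point): Middle of the finger tab of the loose steel lock pin, 40 g, 6 mm above the worktop as it lies. Tab 24 mm long, 12 mm wide, 12 mm high; in front of it (+x, towards the nose) a collar 11 mm across, 10 mm long, then a shank 5 mm across, whose tapered nose ends 74 mm from this point.
- pin_mid (a point): Point on the lock pin's axis 43 mm from the middle of the tab towards the nose; it is at the middle of the cross hole when the collar touches the nut's crown. The pin may enter from either end of the hole. Axes as pin_tab.
- mount_a_mid (a point): Middle of a resin mount, half-way up: plain upright cylinder 27 mm across and 21 mm high, 20 g, lying face down on a fixed rubber mat 2 mm thick, about 60 mm or more from its neighbours, its axis along z. May be absent (2 to 4 mounts are there).
- mount_b_mid (a point): Middle of a resin mount, half-way up: plain upright cylinder 27 mm across and 20 mm high, 20 g, lying face down on a fixed rubber mat 2 mm thick, about 60 mm or more from its neighbours, its axis along z. May be absent (2 to 4 mounts are there).
- mount_c_mid (a point): Middle of a resin mount, half-way up: plain upright cylinder 27 mm across and 21 mm high, 20 g, lying face down on a fixed rubber mat 2 mm thick, about 60 mm or more from its neighbours, its axis along z. May be absent (2 to 4 mounts are there).
- mount_d_mid (a point): Middle of a resin mount, half-way up: plain upright cylinder 27 mm across and 20 mm high, 20 g, lying face down on a fixed rubber mat 2 mm thick, about 60 mm or more from its neighbours, its axis along z. May be absent (2 to 4 mounts are there).
- mount_a: The same mount as mount_a_mid; origin at the middle of its upper end.
- mount_b: The same mount as mount_b_mid; origin at the middle of its upper end.
- mount_c: The same mount as mount_c_mid; origin at the middle of its upper end.
- mount_d: The same mount as mount_d_mid; origin at the middle of its upper end.
- dropper: Bystander: small screw-cap bottle 38 mm across, 92 mm high, standing loose behind the carrier; origin under its middle.
- cup: Bystander: loose mould cup 41 mm across, 30 mm high; origin under its middle. It stands by the corner of the tall fixed dosing unit, which fills the worktop behind the mat from x = 0.62 m on, y = -0.15 to -0.6 m: pass in front of it.
There are look-alikes about, which are no part of the job. What is shaped like the mount_d but pink is not meant.

How it is judged:
On the way, in this order (a step that is already met when the one before it is completed fails the run):
1. every mount stands flat in a pocket of the carrier ((horizontal distance between mount_a_mid and pocket_0 below 0.006 m or horizontal distance between mount_a_mid and pocket_1 below 0.006 m or horizontal distance between mount_a_mid and pocket_2 below 0.006 m or horizontal distance between mount_a_mid and pocket_3 below 0.006 m) and height (world z) of each of mount_a_mid, mount_b_mid, mount_c_mid, mount_d_mid below 0.0225 m and angle between the z axis of each of mount_a_mid, mount_b_mid, mount_c_mid, mount_d_mid and the z axis of carrier, either way round below 0.1 rad and (horizontal distance between mount_b_mid and pocket_0 below 0.006 m or horizontal distance between mount_b_mid and pocket_1 below 0.006 m or horizontal distance between mount_b_mid and pocket_2 below 0.006 m or horizontal distance between mount_b_mid and pocket_3 below 0.006 m) and (horizontal distance between mount_c_mid and pocket_0 below 0.006 m or horizontal distance between mount_c_mid and pocket_1 below 0.006 m or horizontal distance between mount_c_mid and pocket_2 below 0.006 m or horizontal distance between mount_c_mid and pocket_3 below 0.006 m) and (horizontal distance between mount_d_mid and pocket_0 below 0.006 m or horizontal distance between mount_d_mid and pocket_1 below 0.006 m or horizontal distance between mount_d_mid and pocket_2 below 0.006 m or horizontal distance between mount_d_mid and pocket_3 below 0.006 m)), for 0.2 s.
2. the spider is swung to its stop, its feet over the pockets (value of joint spider above 0.72 rad), for 0.2 s.
3. the castle nut is tight (value of joint nut above 3.45 rad and value of joint spider above 0.72 rad), for 0.2 s.
4. the lock pin is through slot and cross hole (value of joint nut above 3.45 rad and distance between pin_mid and cross_hole below 0.006 m and angle between the x axis of pin_tab and the x axis of cross_hole, either way round below 0.15 rad), for 0.2 s.
At the end, for the whole second after the job is handed in: Each mount flat on a pocket floor (6 mm from its middle, tilt under 0.1 rad), pressed by a foot with over 1 N; spider beyond 0.72 rad, nut beyond 3.45 rad; lock pin in the cross hole, pin_mid within 6 mm of its middle, axes within 0.15 rad (all of step 1 and all of step 4 and contact force between clamp and mount_a above 1 N and contact force between clamp and mount_b above 1 N and contact force between clamp and mount_c above 1 N and contact force between clamp and mount_d above 1 N and value of joint spider above 0.72 rad); the robot touches nothing.
It fails at once if the dropper bottle or the mould cup is tipped over or shoved more than 4 cm (distance of any of dropper, cup from where it was at the start of the episode above 0.04 m or angle between any of dropper, cup's own z axis and vertical above 0.6 rad).
Of mount_a, mount_b, mount_c, mount_d only 2 to 4 are there at a start; the rules pass over those that are not, and their reading is None.
At some moment in a run one of lock_pin, mount_a, mount_b, mount_c, mount_d may be knocked a few centimetres aside while the robot is not near it.
It also fails if it takes over 210 s, if anything falls off the work surface, if the arm or the gripper's body presses on something with over 40 N, if the wrist force passes 120 N, or if a joint passes its speed limit or range.

## Working session

There is one attempt and no reset: what is moved stays moved. The work goes in short steps, Python scripts to look and compute and a tool call to move; the robot and the scene stay as the last step left them, time stands still between calls to the robot, and variables do not carry over. Pictures are saved under pics/ and viewed, about 12 in all and at most 16, crops included, and the job is handed in when it is done.

Besides the shell and the picture viewer there is one more tool, called after "Request:" as a command line: name --argument value ..., lists and objects as JSON in quotes. carry_out: Moves the arm, as the interface text tells. Its arguments: {"type":"object","properties":{"series":{"type":"array","items":{"type":"array"}},"fingers":{"type":"number"},"squeeze":{"type":"number"}},"required":["series"]}

```bash
mkdir -p pics; ls; cat > h.py <<'E'
import numpy as np, cv2
from rig import manip
def img(n):
    d=manip.get_image(n); R,_=cv2.Rodrigues(np.array(d["rvec"],float)); 
    return dict(f=np.array(d["frame"]),K=np.array(d["K"],float),R=R,t=np.array(d["tvec"],float).ravel())
def ray(c,u,v,z):
    d=c["R"].T@np.linalg.inv(c["K"])@np.array([u,v,1.]); o=-c["R"].T@c["t"]
    return o+d*(z-o[2])/d[2]
def proj(c,p):
    q=c["K"]@(c["R"]@np.asarray(p,float)+c["t"]); return q[:2]/q[2]
E
python3 - <<'E'
from h import *
for n in("scene","top"):
    c=img(n); cv2.imwrite(f"pics/{n}0.png",c["f"]); print(n,-c["R"].T@c["t"],c["K"][0,0],c["R"].tolist())
print(manip.get_state())
E
```

```text
pics
scene [ 0.429132   -0.87895677  1.09569054] 531.9145204306136 [[0.9833929472894981, -0.18148680454092553, 0.0009224959614342887], [-0.1341815343916819, -0.7304713292256051, -0.6696319533950509], [0.1222032202913199, 0.6583875583248074, -0.7426925312627896]]
top [0.32361669 0.04537294 1.27334394] 507.7504131156145 [[0.0766141068121221, -0.9970325273879077, 0.007511189510506833], [-0.9719503120186179, -0.0763625281449688, -0.2224440497343563], [0.22235752652944488, 0.009741849197700825, -0.9749165229751297]]
{'clock': 0.1, 'qpos': array([-1.39399742e+00,  2.76539616e-01,  1.50599769e+00,  1.92825627e-05,
        1.36072524e+00, -1.21002189e-01]), 'qd': array([-0.00033551, -0.00049845, -0.00317813, -0.00025692, -0.00289331,
       -0.00076327]), 'effort': array([ 1.19382541e-03, -4.17700517e+01, -2.46405888e+01, -1.62769534e-04,
        5.87858274e-03,  2.09264840e-05]), 'position': array([ 0.16862567, -0.54918215,  0.2067253 ]), 'ee_rot': array([-5.80545473e-04,  8.04180963e-01, -5.94383952e-01, -6.00155754e-04]), 'contact_force': array([-0.71639782,  0.478405  ,  0.00311761]), 'moment': array([ 0.00705581,  0.0670972 , -0.00761262]), 'width': 0.08533025754864065}
```

View pics/scene0.png

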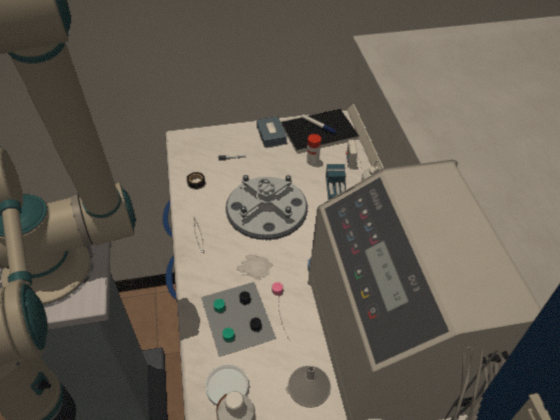

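View pics/top0.png

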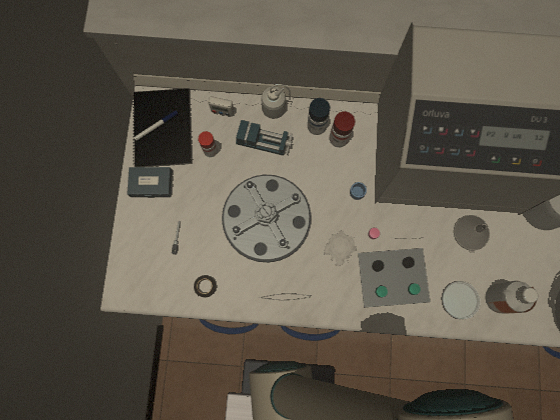

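The top view shows:
- **Mat:** dark mounts at (378,266) and (408,262), green mounts at (381,291) and (414,289).
- **Look-alike:** pink piece at (374,233), off the mat.
- **Carrier and pin:** carrier at (266,217), pin at about (177,237).
- **Bystanders:** dropper with red cap at (207,141), cup (blue) at (358,190).

I take the four pieces on the mat as the mounts. Next is a close crop to check that.

```bash
python3 - <<'E'
from h import *
c=img("top"); f=c["f"]
r=lambda a,s:cv2.resize(a,None,fx=s,fy=s,interpolation=cv2.INTER_CUBIC)
A=r(f[170:266,216:316],6)
cv2.imwrite("pics/car.png",A)
B=r(f[222:312,350:435],4); P=r(f[215:260,155:200],8)
o=np.zeros((360,700,3),np.uint8); o[:B.shape[0],:B.shape[1]]=B; o[:360,340:700]=P; cv2.imwrite("pics/mp.png",o)
hsv=cv2.cvtColor(f,cv2.COLOR_BGR2HSV)
print([hsv[y,x].tolist() for x,y in [(378,266),(408,262),(381,291),(414,289),(374,233),(358,190),(395,275),(177,245)]])
E
```

```text
[[19, 45, 45], [26, 41, 44], [76, 118, 115], [74, 120, 106], [179, 105, 167], [102, 50, 112], [24, 33, 107], [14, 46, 72]]
```

View pics/car.png

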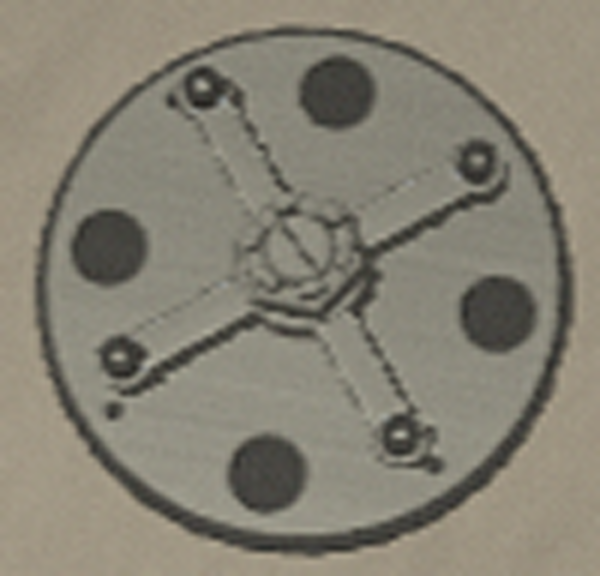

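View pics/mp.png

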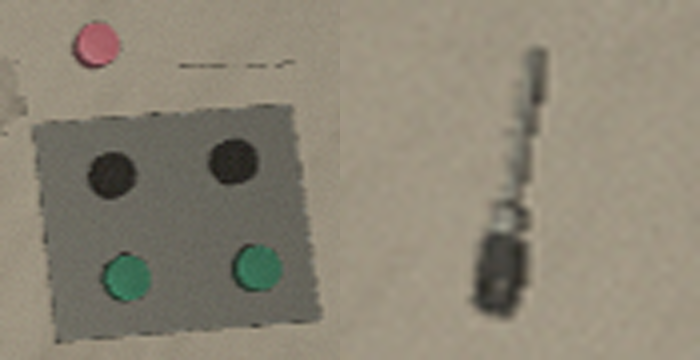

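The crop confirms two dark and two green mounts on the mat, with the pink one off it. The pockets are four dark discs, at crop (337,92), (497,313), (267,473) and (109,247). The pin's nose points up in the image (+x). Now I'll measure.

```bash
cat >> h.py <<'E'
def blobs(c,mask,lo,hi,box=None):
    if box: m2=np.zeros_like(mask); x0,y0,x1,y1=box; m2[y0:y1,x0:x1]=mask[y0:y1,x0:x1]; mask=m2
    n,l,s,ce=cv2.connectedComponentsWithStats(mask)
    return [(ce[i],s[i,4]) for i in range(1,n) if lo<=s[i,4]<=hi]
E
python3 - <<'E'
from h import *
from rig import manip
C={n:img(n) for n in("top","scene")}
for n,c in C.items():
    hsv=cv2.cvtColor(c["f"],cv2.COLOR_BGR2HSV); c["dark"]=((hsv[...,2]<70)*255).astype(np.uint8)
    c["green"]=((abs(hsv[...,0].astype(int)-76)<14)&(hsv[...,1]>80))*np.uint8(255)
    c["blue"]=((abs(hsv[...,0].astype(int)-105)<12)&(hsv[...,1]>60))*np.uint8(255)
t=C["top"]
bx=lambda n,mat:{"top":[(360,250,430,306),(217,172,312,264)],"scene":[(205,285,272,350),(226,178,308,235)]}[n][0 if mat else 1]
for n,c in C.items():
    print(n)
    for nm in("dark","green"):
        for p,a in blobs(c,c[nm],30,400,bx(n,1)): print(" ",nm,p.round(1),a,ray(c,*p,0.0225 if n=="top" else 0.0175).round(4))
    for p,a in blobs(c,c["dark"],25,400,bx(n,0)): print("  pocket",p.round(1),a,ray(c,*p,0.018).round(4))
P=[]
for p,a in blobs(t,t["dark"],80,400,bx("top",0)): P.append(ray(t,*p,0.018)[:2])
P=np.array(P); m=P.mean(0); print("centre",m,[ (np.hypot(*(p-m)).round(4),np.degrees(np.arctan2(*(p-m)[::-1])).round(1)) for p in P])
# pin
for q in[(174.8,249),(179.6,221)]: print("pin",ray(t,*q,0.006))
# scribe
for q in[(278,222),(318,272)]: print("scribe",ray(t,q[0]/6+216,q[1]/6+170,0.0845))
for q in[(203,88),(478,160),(402,436),(121,357)]:
    p=ray(t,q[0]/6+216,q[1]/6+170,0.069)[:2]; print("hous",p,np.hypot(*(p-m)),np.degrees(np.arctan2(*(p-m)[::-1])))
print("cup",ray(t,358,188,.03),"drop",ray(t,205,137,.092))
E
```

```text
top
  dark [407.8 262. ] 110 [ 0.4902 -0.2575  0.0225]
  dark [377.5 265.3] 109 [ 0.4763 -0.183   0.0225]
  green [413.9 288.6] 99 [ 0.4263 -0.2739  0.0225]
  green [381.1 291. ] 100 [ 0.4144 -0.1941  0.0225]
  pocket [271.7 184.9] 93 [0.6614 0.0937 0.018 ]
  pocket [287.2 206.6] 38 [0.6079 0.05   0.018 ]
  pocket [233.2 210.8] 64 [0.5863 0.1854 0.018 ]
  pocket [291.1 245.9] 129 [0.5085 0.0328 0.018 ]
  pocket [271.9 219.2] 28 [0.5723 0.086  0.018 ]
  pocket [298.2 221.4] 75 [0.5718 0.0194 0.018 ]
  pocket [247.8 228.5] 35 [0.544  0.1444 0.018 ]
  pocket [236. 248.] 27 [0.4926 0.1689 0.018 ]
scene
  dark [244.6 297.8] 127 [ 0.4797 -0.1874  0.0175]
  dark [220.8 309.5] 40 [ 0.4208 -0.2091  0.0175]
  dark [255.4 324.4] 139 [ 0.4941 -0.2625  0.0175]
  dark [230.1 339. ] 38 [ 0.4326 -0.2886  0.0175]
  green [219.  305.1] 130 [ 0.4178 -0.1964  0.0175]
  green [228.  334.2] 137 [ 0.4295 -0.2758  0.0175]
  pocket [295.7 201.5] 33 [0.6629 0.0952 0.018 ]
  pocket [242.4 209. ] 25 [0.5139 0.0945 0.018 ]
  pocket [293.3 227.5] 98 [0.6375 0.0048 0.018 ]
  pocket [240.5 229.4] 62 [0.4989 0.0233 0.018 ]
  pocket [267.9 226.2] 34 [0.5721 0.0213 0.018 ]
centre [0.58495799 0.06327316] [(np.float64(0.0823), np.float64(21.7)), (np.float64(0.0823), np.float64(-158.3))]
pin [0.47979525 0.32278574 0.006     ]
pin [0.55177465 0.31954564 0.006     ]
scribe [0.58711163 0.1091559  0.0845    ]
scribe [0.56801431 0.09151343 0.0845    ]
hous [0.64413205 0.1454085 ] 0.1012313354165787 54.22929881374823
hous [0.6227041  0.03105346] 0.04962738339503857 -40.48373918475063
hous [0.50725429 0.05316281] 0.07835869341389518 -172.58665563679992
hous [0.53035057 0.16793574] 0.1180517988250724 117.55317982980625
cup [ 0.6673517  -0.12532402  0.03      ] drop [0.75022095 0.26447784 0.092     ]
```

```bash
python3 - <<'E'
from h import *
t=img("top"); s=img("scene")
M=[((407.8,262),(255.4,324.4)),((377.5,265.3),(244.6,297.8)),((413.9,288.6),(228,334.2)),((381.1,291),(219,305.1))]
for a,b in M: 
    for z in(.0125,.0225): print(z,ray(t,*a,z)[:2].round(4),ray(s,*b,z)[:2].round(4))
g=cv2.cvtColor(t["f"],cv2.COLOR_BGR2GRAY)
P=[]
for u,v in[(272.2,185.3),(298.8,222.2),(260.5,248.8),(234.2,211.2)]:
    x,y=int(round(u)),int(round(v)); w=cv2.resize(g[y-9:y+10,x-9:x+10],None,fx=8,fy=8,interpolation=cv2.INTER_CUBIC)
    th,m=cv2.threshold(w,0,255,cv2.THRESH_BINARY_INV+cv2.THRESH_OTSU)
    n,l,st,ce=cv2.connectedComponentsWithStats(m); i=l[76,76]
    q=(ce[i]+.5)/8-.5+[x-9,y-9]; p=ray(t,*q,.018)[:2]; P.append(p); print(q,p,st[i,4]/64,st[i,2:4]/8)
P=np.array(P); m=P.mean(0); print("centre",m)
for p in P: print(np.hypot(*(p-m)),np.degrees(np.arctan2(*(p-m)[::-1])))
for q in[(203,88),(478,160),(402,436),(121,357)]:
    p=ray(t,(q[0]+.5)/6+215.5,(q[1]+.5)/6+169.5,0.067)[:2]; print("hous",p,np.hypot(*(p-m)),np.degrees(np.arctan2(*(p-m)[::-1])))
# scribe from scene + top upscaled crop
def crop(c,x0,y0,w,h,k): return cv2.resize(c["f"][y0:y0+h,x0:x0+w],None,fx=k,fy=k,interpolation=cv2.INTER_CUBIC)
A=crop(t,251,197,30,30,13); u,v=map(int,proj(s,[*m,.08])); B=crop(s,u-15,v-15,30,30,13)
D=crop(t,164,214,26,45,13)[:585]; print(u-15,v-15)
E=np.zeros((600,800,3),np.uint8);E[:390,:390]=A;E[:390,400:790]=B; cv2.imwrite("pics/nut.png",E)
E
python3 - <<'E'
E
```

```text
0.0125 [ 0.4916 -0.2599] [ 0.4943 -0.2595]
0.0225 [ 0.4903 -0.2574] [ 0.4937 -0.2653]
0.0125 [ 0.4776 -0.1849] [ 0.4801 -0.1843]
0.0225 [ 0.4764 -0.183 ] [ 0.4796 -0.1907]
0.0125 [ 0.4272 -0.2763] [ 0.4295 -0.273 ]
0.0225 [ 0.4264 -0.2738] [ 0.4295 -0.2786]
0.0125 [ 0.4152 -0.196 ] [ 0.4178 -0.1933]
0.0225 [ 0.4145 -0.194 ] [ 0.4179 -0.1997]
[271.71792092 185.00052615] [0.66122657 0.09375938] 122.5 [12.875 12.5  ]
[298.44509255 221.8203022 ] [0.57085652 0.01880158] 130.421875 [13. 13.]
[260.05140448 248.48750859] [0.49603077 0.1092692 ] 136.421875 [13.25 13.5 ]
[233.67745929 210.78479311] [0.58640811 0.18407941] 128.578125 [12.875 12.875]
centre [0.57863049 0.10147739]
0.08295588987555902 -5.338377576349433
0.08304050185089391 -95.37170210534197
0.08296642178386755 174.6111140602423
0.08296737065877778 84.62101763447829
hous [0.64564036 0.14669281] 0.08083783592426091 34.00980922192755
hous [0.62416832 0.03212178] 0.0829692402480134 -56.71171621350566
hous [0.50848635 0.05424936] 0.0845617390900052 -146.04763132120314
hous [0.5316299  0.16923899] 0.0824662994296923 124.7458338592623
249 173
```

View pics/nut.png

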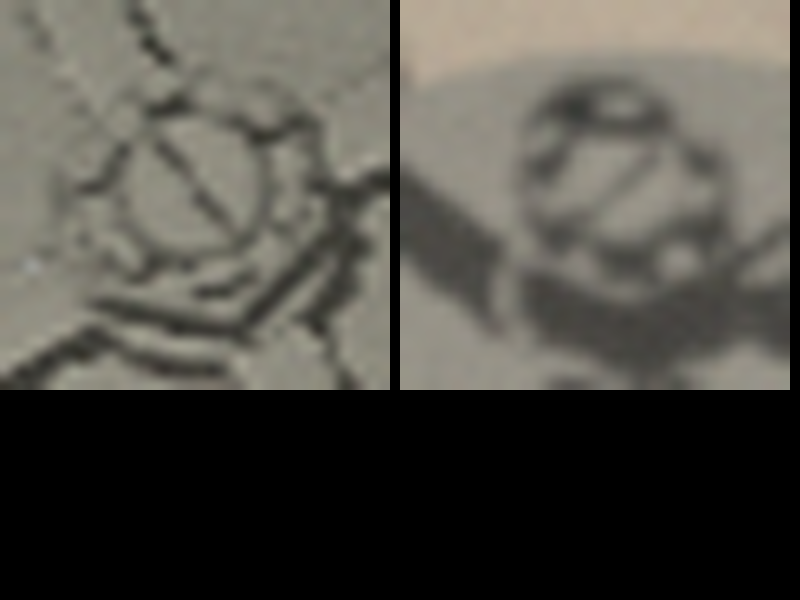

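Results so far:
- **Carrier:** centre (0.579, 0.101), yaw −5.4°. All four pocket radii came out at 83.0 mm, as they should.
- **Spider:** arms at about 34°, so the joint is near 0.10.
- **Scribe line:** crop (150,135) to (235,235) in the top view, (585,220) to (655,152) in the scene view.

I'll cross-check against the scene view and write a move planner.

```bash
cat >> h.py <<'E'
def pose():
    s=manip.get_state(); w,x,y,z=s["ee_rot"]
    psi=np.degrees(np.arctan2(2*(x*y+w*z),1-2*(y*y+z*z)))
    return np.array(s["position"]),psi,s
def plan(x,y,z,psi,start=None,vmax=40,turn=7):
    """rows to reach target with tool down; y_tool = psi-90deg, z_tool=-z"""
    if start is None: p,ps,_=pose()
    else: p,ps=np.array(start[:3],float),start[3]
    d=np.array([x,y,z])-p; dp=(psi-ps+180)%360-180
    n=int(max(np.ceil(np.linalg.norm(d)*1000/vmax),np.ceil(abs(dp)/turn),1)); rows=[]
    for i in range(n):
        a=np.radians(ps); st=d/n*1000; c,s=np.cos(a),np.sin(a)
        rows.append([[round(c*st[0]+s*st[1],1),round(s*st[0]-c*st[1],1),round(-st[2],1)],round(-dp/n,2)]); ps+=dp/n
    print(n,rows)
    return (x,y,z,psi)
def st():
    p,ps,s=pose(); print("t",round(s["clock"],2),"p",p.round(4),"psi",round(ps,1),"q6",round(s["qpos"][5],2),"F",np.round(s["contact_force"],1),"w",round(s["width"],4))
E
python3 - <<'E'
from h import *
t=img("top"); s=img("scene")
g=cv2.cvtColor(s["f"],cv2.COLOR_BGR2GRAY); m=np.array([.5786,.1015]); P=[]
for k in range(4):
    a=np.radians(-5.35+90*k); q0=proj(s,[*(m+.083*np.array([np.cos(a),np.sin(a)])),.018]); x,y=np.round(q0).astype(int)
    w=cv2.resize(g[y-9:y+10,x-9:x+10],None,fx=8,fy=8,interpolation=cv2.INTER_CUBIC)
    th,mm=cv2.threshold(w,0,255,cv2.THRESH_BINARY_INV+cv2.THRESH_OTSU)
    n,l,stt,ce=cv2.connectedComponentsWithStats(mm); i=1+np.argmax(stt[1:,4])
    q=(ce[i]+.5)/8-.5+[x-9,y-9]; p=ray(s,*q,.018)[:2]; print(q0.round(1),q.round(1),p.round(4),stt[i,2:4]/8,(p-(m+.083*np.array([np.cos(a),np.sin(a)]))).round(4))
for c,a,b in((t,(262.5,207.4),(269.1,215.1)),(s,(263.2,189.9),(268.6,184.7))):
    A=ray(c,*a,.0845);B=ray(c,*b,.0845); print("scribe",((A+B)/2)[:2],np.degrees(np.arctan2(*(B-A)[1::-1]))%180)
for c,bx in((t,(165,215,192,262)),(s,(212,148,250,166))):
    gg=cv2.cvtColor(c["f"],cv2.COLOR_BGR2GRAY); x0,y0,x1,y1=bx; w=gg[y0:y1,x0:x1]
    mk=(w<np.median(w)-22).astype(np.uint8); n,l,stt,ce=cv2.connectedComponentsWithStats(mk,connectivity=8); i=1+np.argmax(stt[1:,4])
    ys,xs=np.nonzero(l==i); pts=np.array([ray(c,u+x0,v+y0,.006)[:2] for u,v in zip(xs,ys)]); mu=pts.mean(0); e=np.linalg.svd(pts-mu)[2][0]; pr=(pts-mu)@e
    print("pin",len(pts),mu.round(4),np.degrees(np.arctan2(e[1],e[0])),(mu+e*pr.min()).round(4),(mu+e*pr.max()).round(4))
st()
a=plan(.4905,-.257,.06,-73+90)  # mount1 approach
E
```

```text
[295.3 202. ] [296.1 201.7] [0.6636 0.0944] [11.5    8.625] [0.0024 0.0006]
[263.1 182.7] [264.6 185.6] [0.5885 0.1719] [15.125 14.375] [ 0.0022 -0.0123]
[235.1 205.9] [238.2 207.3] [0.5035 0.1027] [14.25 14.  ] [ 0.0076 -0.0065]
[267.6 226.9] [268.5 226.6] [0.5734 0.0197] [12.125  9.   ] [0.0026 0.0008]
scribe [0.57738186 0.09999762] 44.6519252568898
scribe [0.58106186 0.10008305] 43.48148351553733
pin 137 [0.5015 0.322 ] 177.72016887143263 [0.5519 0.32  ] [0.4669 0.3234]
pin 102 [0.5026 0.3219] -6.673430597718692 [0.4713 0.3255] [0.5525 0.3161]
t 0.45 p [ 0.1687 -0.5497  0.2075] psi -72.9 q6 -0.12 F [ 0.2 -0.1  0.2] w 0.0855
13 [[[np.float64(-14.3), np.float64(-30.3), np.float64(11.3)], np.float64(-6.92)], [[np.float64(-10.5), np.float64(-31.8), np.float64(11.3)], np.float64(-6.92)], [[np.float64(-6.6), np.float64(-32.8), np.float64(11.3)], np.float64(-6.92)], [[np.float64(-2.6), np.float64(-33.4), np.float64(11.3)], np.float64(-6.92)], [[np.float64(1.4), np.float64(-33.4), np.float64(11.3)], np.float64(-6.92)], [[np.float64(5.4), np.float64(-33.0), np.float64(11.3)], np.float64(-6.92)], [[np.float64(9.4), np.float64(-32.1), np.float64(11.3)], np.float64(-6.92)], [[np.float64(13.2), np.float64(-30.8), np.float64(11.3)], np.float64(-6.92)], [[np.float64(16.8), np.float64(-28.9), np.float64(11.3)], np.float64(-6.92)], [[np.float64(20.2), np.float64(-26.7), np.float64(11.3)], np.float64(-6.92)], [[np.float64(23.2), np.float64(-24.1), np.float64(11.3)], np.float64(-6.92)], [[np.float64(26.0), np.float64(-21.1), np.float64(11.3)], np.float64(-6.92)], [[np.float64(28.3), np.float64(-17.8), np.float64(11.3)], np.float64(-6.92)]]
```

The scene view agrees to within a constant offset of (+2.5, +0.7) mm, so I use the mean of the two views:
- **Carrier centre:** (0.580, 0.102).
- **Cross-hole axis:** about 44°.
- **Pin:** tab near (0.4815, 0.324), nose pointing at about −4.5°.

I'll work at ψ=0, so tool x is +x, tool y is −y and tool z is down.

```bash
sed -i 's/    print(n,rows)/    print(n,str([[list(map(float,r[0])),float(r[1])] for r in rows]).replace(" ",""))/' h.py; python3 - <<'E'
from h import *
a=plan(.35,-.42,.18,0,turn=7.1)
E
```

```text
11 [[[-6.4,-19.2,2.5],-6.63],[[-4.2,-19.8,2.5],-6.63],[[-1.9,-20.2,2.5],-6.63],[[0.5,-20.3,2.5],-6.63],[[2.8,-20.1,2.5],-6.63],[[5.1,-19.6,2.5],-6.63],[[7.3,-18.9,2.5],-6.63],[[9.5,-17.9,2.5],-6.63],[[11.5,-16.7,2.5],-6.63],[[13.3,-15.3,2.5],-6.63],[[15.0,-13.6,2.5],-6.63]]
```

Request:
carry_out --series '[[[-6,-19,3],-7],[[-4,-20,3],-7],[[-2,-20,3],-7],[[1,-20,3],-7],[[3,-20,3],-7],[[5,-20,3],-7],[[8,-19,3],-7],[[10,-18,2],-7],[[12,-17,2],-7],[[14,-15,2],-7]]' --fingers 50 --squeeze 30

```text
clock: 1.28
position: [0.3338, -0.4254, 0.1793]
ee_rot: [0.002, 1.0, -0.012, -0.0]
contact_force: [0.3, -0.1, 0.7]
width: 0.05
```

```bash
python3 - <<'E'
from h import *
st(); plan(.493,-.2597,.06,0)
E
```

```text
t 1.28 p [ 0.3338 -0.4254  0.1793] psi -1.3 q6 -1.01 F [ 0.3 -0.1  0.7] w 0.05
7 [[[22.2,-24.2,17.0],-0.19],[[22.3,-24.1,17.0],-0.19],[[22.4,-24.0,17.0],-0.19],[[22.4,-24.0,17.0],-0.19],[[22.5,-23.9,17.0],-0.19],[[22.6,-23.8,17.0],-0.19],[[22.7,-23.7,17.0],-0.19]]
```

Request:
carry_out --series '[[[22.3,-24,17],-0.2],[[22.3,-24,17],-0.2],[[22.3,-24,17],-0.2],[[22.5,-24,17],-0.2],[[22.5,-24,17],-0.2],[[22.6,-24,17],-0.2],[[22.6,-24,17],0],[[0,0,0],0]]'

```text
clock: 1.95
position: [0.5033, -0.2537, 0.0567]
ee_rot: [0.007, 1.0, 0.001, 0.003]
contact_force: [-0.4, 0.4, -0.3]
width: 0.0498
```

```bash
python3 - <<'E'
from h import *
st(); c=img("top"); s=img("scene")
f=lambda c,p,k: cv2.resize(c["f"][int(p[1])-32:int(p[1])+32,int(p[0])-32:int(p[0])+32],None,fx=k,fy=k,interpolation=cv2.INTER_CUBIC)
cv2.imwrite("pics/app.png",np.hstack([f(c,proj(c,[.485,-.257,.03]),6),f(s,proj(s,[.485,-.257,.03]),6)]))
E
```

```text
t 1.95 p [ 0.5033 -0.2537  0.0567] psi 0.2 q6 -0.58 F [-0.4  0.4 -0.3] w 0.0498
```

View pics/app.png

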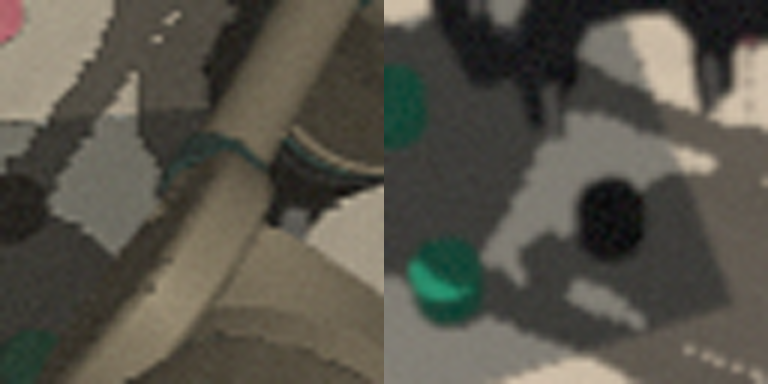

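The mount stands clear below the open fingers, with the arm hiding it from the top view. There is a small overshoot to correct on the way down.

Request:
carry_out --series '[[[-5,3,8],0],[[-5,3,8],0],[[0,0,10],0],[[0,0,8],0],[[0,0,4],0],[[0,0,0],0]]'

```text
clock: 2.55
position: [0.4888, -0.2715, 0.0201]
ee_rot: [0.011, 1.0, -0.002, 0.005]
contact_force: [-0.0, -0.0, -0.1]
width: 0.0501
```

```bash
python3 -c "
from h import *
st()"
```

```text
t 2.55 p [ 0.4888 -0.2715  0.0201] psi -0.3 q6 -0.61 F [-0.  -0.  -0.1] w 0.0501
```

Request:
carry_out --series '[[[0,0,0],0],[[0,0,0],0]]'

```text
clock: 2.72
position: [0.4881, -0.2722, 0.0197]
ee_rot: [0.011, 1.0, -0.003, 0.004]
contact_force: [-0.1, 0.1, 0.4]
width: 0.0499
```

Request:
carry_out --series '[[[4,-6,0],0]]'

```text
clock: 2.8
position: [0.492, -0.2671, 0.0197]
ee_rot: [0.011, 1.0, -0.004, 0.005]
contact_force: [-0.2, 0.3, 0.6]
width: 0.05
```

Request:
carry_out --series '[[[0,0,0],0],[[0,0,0],0]]'

```text
clock: 2.97
position: [0.4933, -0.2661, 0.0203]
ee_rot: [0.012, 1.0, -0.003, 0.005]
contact_force: [-0.6, -1.0, -0.7]
width: 0.0501
```

Request:
carry_out --series '[[[0,-6.5,0],0],[[0,0,5],0],[[0,0,4],0],[[0,0,0],0]]'

```text
clock: 3.3
position: [0.4945, -0.2586, 0.0113]
ee_rot: [0.012, 1.0, -0.003, 0.006]
contact_force: [-0.3, -0.3, 0.3]
width: 0.0499
```

Request:
carry_out --series '[[[0,0,0],0],[[0,0,0],0],[[0,0,0],0],[[0,0,0],0],[[0,0,0],0]]' --fingers 20 --squeeze 30

```text
clock: 3.72
position: [0.4942, -0.2585, 0.0107]
ee_rot: [0.012, 1.0, -0.003, 0.006]
contact_force: [0.3, -0.3, 0.3]
width: 0.0199
```

```bash
python3 - <<'E'
from h import *
st(); s=img("scene")
p=proj(s,[.47,-.24,.03]);k=10
a=s["f"][int(p[1])-30:int(p[1])+30,int(p[0])-40:int(p[0])+40]
cv2.imwrite("pics/miss.png",cv2.resize(a,None,fx=k,fy=k,interpolation=cv2.INTER_CUBIC)); print(int(p[0])-40,int(p[1])-30,proj(s,[.4942,-.2585,.0107]),proj(s,[.493,-.2597,.0125]))
E
```

```text
t 3.72 p [ 0.4942 -0.2585  0.0107] psi -0.3 q6 -0.58 F [ 0.3 -0.3  0.3] w 0.0199
203 284 [255.30567231 324.40737698] [254.84660038 324.54881854]
```

View pics/miss.png

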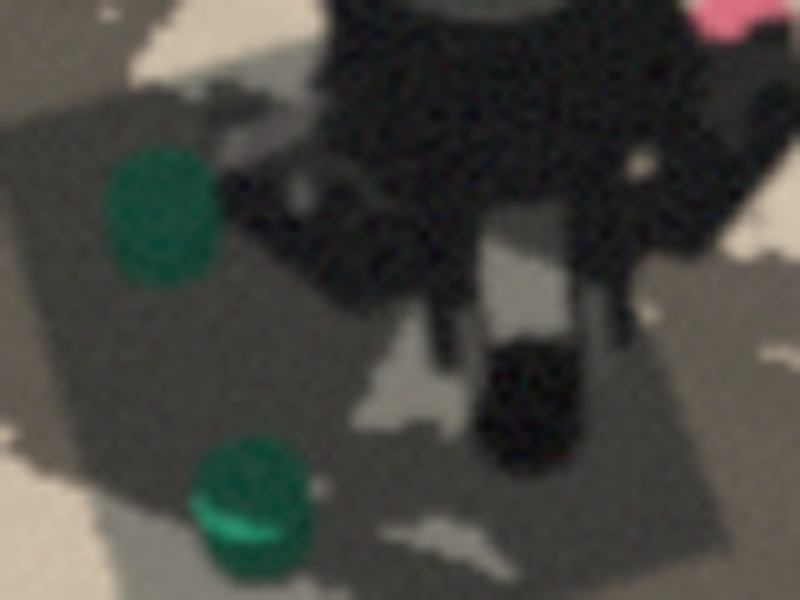

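The fingers closed on nothing. In the picture their tips end at crop y≈360, where the reported TCP should put them at about 404 to 434. The mount is untouched at crop (530,405). Either z or y of the tool must be off, so I'll do a touch test on a free spot of the mat with the fingers shut.

Request:
carry_out --series '[[[0,0,-15],0],[[0,0,-15],0],[[0,0,-15],0],[[-13,-8,0],0],[[-13,-8,0],0],[[-13,-8,0],0],[[0,0,0],0],[[0,0,0],0]]' --fingers 0

```text
clock: 4.43
position: [0.4549, -0.2341, 0.0574]
ee_rot: [0.013, 1.0, -0.003, 0.007]
contact_force: [0.8, -0.0, 0.7]
width: 0.0001
```

Request:
carry_out --series '[[[0,0,12],0],[[0,0,12],0],[[0,0,6],0],[[0,0,0],0],[[0,0,0],0]]'

```text
clock: 4.85
position: [0.4602, -0.2383, 0.0276]
ee_rot: [0.015, 1.0, -0.003, 0.01]
contact_force: [0.3, 0.0, -0.4]
width: 0.0002
```

Request:
carry_out --series '[[[0,0,3],0],[[0,0,3],0],[[0,0,3],0],[[0,0,0],0]]'

```text
clock: 5.18
position: [0.4622, -0.2398, 0.0188]
ee_rot: [0.016, 1.0, -0.003, 0.011]
contact_force: [-0.3, 0.1, -0.1]
width: 0.0001
```

Request:
carry_out --series '[[[0,0,4],0],[[0,0,4],0],[[0,0,4],0],[[0,0,0],0]]'

```text
clock: 5.52
position: [0.4628, -0.2404, 0.0061]
ee_rot: [0.016, 1.0, -0.003, 0.012]
contact_force: [0.5, -0.3, -0.7]
width: 0.0001
```

Request:
carry_out --series '[[[0,0,2],0],[[0,0,2],0],[[0,0,2],0]]'

```text
clock: 5.77
position: [0.463, -0.2406, -0.0005]
ee_rot: [0.016, 1.0, -0.003, 0.012]
contact_force: [1.2, -0.3, 0.0]
width: -0.0002
```

```bash
python3 - <<'E'
from h import *
p,ps,s=pose(); print(s); S=img("scene")
q=proj(S,p);print(q); x,y=q.astype(int); a=S["f"][y-24:y+24,x-32:x+32]; cv2.imwrite("pics/touch.png",cv2.resize(a,None,fx=10,fy=10,interpolation=cv2.INTER_CUBIC)); print(x-32,y-24)
E
```

```text
{'clock': 5.7667, 'qpos': array([-0.60289947,  0.38720056,  1.93774885, -0.01859392,  0.77957418,
       -0.58336527]), 'qd': array([-0.00213949,  0.03864118,  0.02827023, -0.00084723, -0.06209958,
        0.00066105]), 'effort': array([ 7.28443134e-03, -4.03819728e+01, -1.65823656e+01, -5.18544309e-02,
       -1.40481801e-01, -8.74587531e-04]), 'position': array([ 4.62951811e-01, -2.40603900e-01, -4.53570807e-04]), 'ee_rot': array([ 0.01587888,  0.99980073, -0.00327539,  0.01164625]), 'contact_force': array([ 1.16804836, -0.34697455,  0.00442542]), 'moment': array([0.05794472, 0.00434991, 0.0011208 ]), 'width': -0.00022634262523806725}
[240.99209214 322.29089434]
208 298
```

View pics/touch.png

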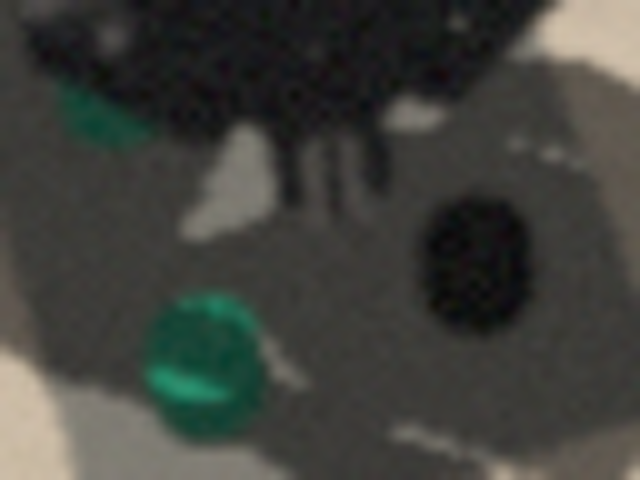

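The closed fingers end at crop (335,212), about 6 px above where the reported TCP projects. That is roughly 20 mm too high, and there is still no contact at a reported z of −0.5 mm. I'll keep lowering gently until they touch.

Request:
carry_out --series '[[[0,0,3],0],[[0,0,3],0],[[0,0,0],0]]'

```text
clock: 6.07
position: [0.4628, -0.2407, -0.0074]
ee_rot: [0.016, 1.0, -0.003, 0.011]
contact_force: [-0.9, -0.3, -0.7]
width: 0.0001
```

Request:
carry_out --series '[[[0,0,2.5],0],[[0,0,2.5],0],[[0,0,0],0]]'

```text
clock: 6.32
position: [0.463, -0.2409, -0.013]
ee_rot: [0.016, 1.0, -0.003, 0.011]
contact_force: [-0.8, 1.2, -0.3]
width: -0.0
```

Request:
carry_out --series '[[[0,0,2],0],[[0,0,2],0],[[0,0,0],0]]'

```text
clock: 6.57
position: [0.4631, -0.241, -0.0174]
ee_rot: [0.016, 1.0, -0.003, 0.011]
contact_force: [-0.3, 0.4, -0.7]
width: -0.0
```

Request:
carry_out --series '[[[0,0,1.5],0],[[0,0,1.5],0],[[0,0,0],0]]'

```text
clock: 6.82
position: [0.4633, -0.2412, -0.0207]
ee_rot: [0.016, 1.0, -0.003, 0.011]
contact_force: [0.1, 0.1, 1.3]
width: -0.0
```

Request:
carry_out --series '[[[0,0,1.5],0],[[0,0,0],0]]'

```text
clock: 6.98
position: [0.4636, -0.2414, -0.0214]
ee_rot: [0.016, 1.0, -0.003, 0.012]
contact_force: [-0.3, 0.7, 0.1]
width: -0.0001
```

Request:
carry_out --series '[[[0,0,1.5],0],[[0,0,0],0]]'

```text
clock: 7.15
position: [0.4638, -0.2415, -0.0211]
ee_rot: [0.016, 1.0, -0.003, 0.012]
contact_force: [0.3, -0.5, 0.1]
width: 0.0003
```

Request:
carry_out --series '[[[0,0,1.5],0],[[0,0,0],0]]'

```text
clock: 7.32
position: [0.4642, -0.2418, -0.0213]
ee_rot: [0.017, 1.0, -0.003, 0.013]
contact_force: [-0.3, -0.0, 0.4]
width: 0.0
```

```bash
python3 - <<'E'
from h import *
p,ps,s=pose(); print(s["qpos"],s["effort"],s["moment"]); st()
S=img("scene"); q=proj(S,p+[0,0,.0233]); print(q)
x,y=q.astype(int); a=S["f"][y-24:y+24,x-32:x+32]; cv2.imwrite("pics/touch2.png",cv2.resize(a,None,fx=10,fy=10,interpolation=cv2.INTER_CUBIC)); print(x-32,y-24)
E
```

```text
[-0.60335278  0.41839758  1.95788728 -0.01976704  0.72576886 -0.58230829] [-3.07769934e-02 -4.09896469e+01 -1.57844228e+01 -4.78840945e-02
 -2.70413859e-01  1.02804315e-03] [0.00050885 0.06706143 0.00781483]
t 7.32 p [ 0.4642 -0.2418 -0.0213] psi -0.3 q6 -0.58 F [-0.3 -0.   0.4] w 0.0
[241.53014098 322.09850479]
209 298
```

View pics/touch2.png

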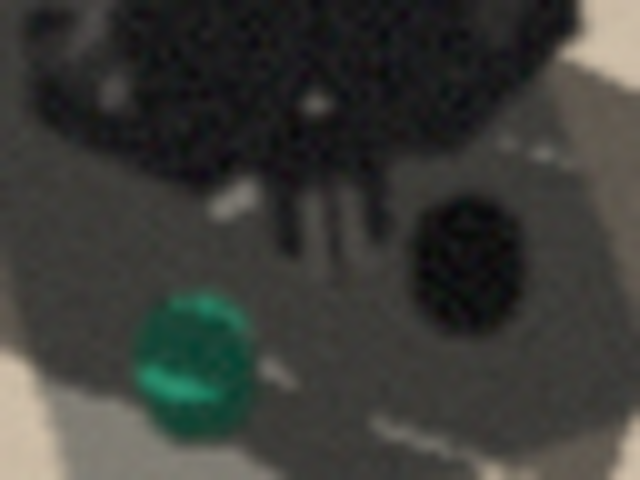

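The fingers now reach the mat, ending at crop (335,268), which matches contact at z = 2 mm. So the true tip is 23 mm above the reported z here, while x and y agree to within 2 mm. I'll apply that offset, lift, and take the dark mount.

Request:
carry_out --series '[[[0,0,-10],0],[[0,0,-15],0],[[0,0,-15],0],[[0,0,-5],0],[[7,4.5,0],0],[[7,4.5,0],0],[[7,4.5,0],0],[[7,4.5,0],0],[[0,0,0],0],[[0,0,0],0]]' --fingers 50

```text
clock: 8.2
position: [0.4939, -0.2605, 0.0247]
ee_rot: [0.016, 1.0, -0.003, 0.012]
contact_force: [0.1, 0.6, -0.6]
width: 0.0499
```

Request:
carry_out --series '[[[0,0,7],0],[[0,0,7],0],[[0,0,7],0],[[-1,0,7],0],[[0,0,5],0],[[0,0,3],0],[[0,0,0],0],[[0,0,0],0]]'

```text
clock: 8.87
position: [0.4904, -0.2596, -0.0184]
ee_rot: [0.014, 1.0, -0.003, 0.008]
contact_force: [-0.1, 0.5, -0.1]
width: 0.0503
```

Request:
carry_out --series '[[[0,0,0],0],[[0,0,0],0],[[0,0,0],0],[[0,0,0],0],[[0,0,0],0]]' --fingers 20

```text
clock: 9.28
position: [0.4913, -0.2601, -0.0172]
ee_rot: [0.014, 1.0, -0.003, 0.009]
contact_force: [0.5, -0.3, 0.0]
width: 0.0258
```

Request:
carry_out --series '[[[0,0,0],0],[[0,0,0],0],[[0,0,-3],0],[[0,0,-2.5],0],[[0,0,0],0],[[0,0,0],0]]' --fingers 40

```text
clock: 9.78
position: [0.4917, -0.2602, -0.0105]
ee_rot: [0.015, 1.0, -0.003, 0.01]
contact_force: [0.3, 0.6, 0.3]
width: 0.0399
```

Request:
carry_out --series '[[[0,0,0],0],[[0,0,0],0],[[0,0,0],0],[[0,0,0],0]]' --fingers 20

```text
clock: 10.12
position: [0.4918, -0.2603, -0.0101]
ee_rot: [0.015, 1.0, -0.003, 0.01]
contact_force: [0.3, -0.0, 0.7]
width: 0.0252
```

The mount is gripped at a good height. Lift and carry it to the −y pocket.

Request:
carry_out --series '[[[0,0,-10],0],[[0,0,-20],0],[[0,0,-25],0],[[0,0,-25],0],[[0,-10,-18],0],[[6,-22,-8],0],[[9,-30,0],0],[[9,-32,0],0],[[9,-32,0],0],[[9,-32,0],0]]'

```text
clock: 10.95
position: [0.5342, -0.101, 0.1028]
ee_rot: [0.017, 1.0, -0.009, 0.012]
contact_force: [-0.1, -0.1, -0.0]
width: 0.025
```

Request:
carry_out --series '[[[9,-30,0],0],[[8,-28,0],0],[[6,-22,0],0],[[4,-12,0],0],[[2,-6,0],0],[[0,0,0],0],[[0,0,0],0]]'

```text
clock: 11.53
position: [0.5668, 0.0086, 0.1047]
ee_rot: [0.016, 1.0, -0.005, 0.014]
contact_force: [0.0, -1.0, -0.7]
width: 0.0255
```

```bash
python3 - <<'E'
from h import *
st(); plan(.571,.019,.10,0,vmax=12)
E
```

```text
t 11.53 p [0.5668 0.0086 0.1047] psi -0.6 q6 -0.06 F [ 0.  -1.  -0.7] w 0.0255
2 [[[2.0,-5.2,2.4],-0.28],[[2.1,-5.2,2.4],-0.28]]
```

Request:
carry_out --series '[[[2,-5.2,8],0],[[2,-5.2,16],0],[[0,0,20],0],[[0,0,20],0],[[0,0,12],0],[[0,0,6],0],[[0,0,0],0],[[0,0,0],0]]'

```text
clock: 12.2
position: [0.5732, 0.0096, 0.0185]
ee_rot: [0.017, 1.0, -0.01, 0.015]
contact_force: [-0.1, -0.1, -0.3]
width: 0.025
```

```bash
python3 - <<'E'
from h import *
st(); p,_,_=pose(); S=img("scene"); x,y=proj(S,[.572,.019,.03]).astype(int); T=img("top"); u,v=proj(T,[.572,.019,.03]).astype(int)
k=10
a=S["f"][y-28:y+28,x-28:x+12];b=T["f"][v-28:v+28,u-20:u+20]; cv2.imwrite("pics/place1.png",cv2.resize(np.hstack([a,b]),None,fx=k,fy=k,interpolation=cv2.INTER_CUBIC)); print(x-28,y-28,u-20,v-28,proj(S,p),proj(S,p+[0,0,.0233]),proj(S,[.572,.019,.018]))
E
```

```text
t 12.2 p [0.5732 0.0096 0.0185] psi -1.1 q6 -0.04 F [-0.1 -0.1 -0.3] w 0.025
239 195 278 192 [269.09833147 229.34154616] [269.00914212 223.60145415] [268.04047957 226.8364017 ]
```

View pics/place1.png

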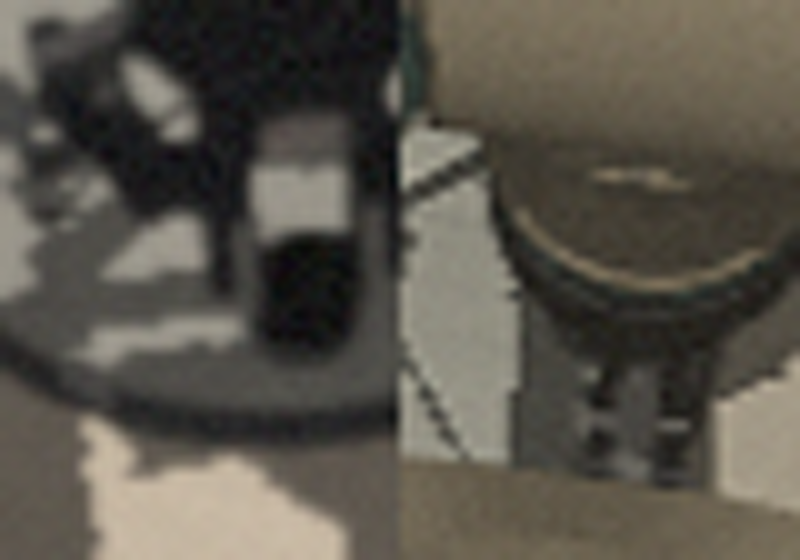

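The held mount shows at scene pixel (269.5,224), against an expected (269,223.9), so the 23 mm z offset holds here too. It needs about +10 mm in y before lowering.

Request:
carry_out --series '[[[-1,-5,0],0],[[-0.5,-5,0],0],[[0,0,0],0],[[0,0,0],0]]'

```text
clock: 12.63
position: [0.5744, 0.0206, 0.0217]
ee_rot: [0.017, 1.0, -0.01, 0.018]
contact_force: [0.4, 0.4, -1.1]
width: 0.0253
```

Request:
carry_out --series '[[[-2.5,0.5,3],0],[[-0.5,0,4],0],[[0,0,3],0],[[0,0,0],0],[[0,0,0],0]]'

```text
clock: 13.05
position: [0.5718, 0.0203, 0.0115]
ee_rot: [0.017, 1.0, -0.01, 0.019]
contact_force: [-0.3, -0.6, 0.3]
width: 0.0257
```

Request:
carry_out --series '[[[-0.3,0.5,3],0],[[-0.2,0,3],0],[[0,0,0],0],[[0,0,0],0]]'

```text
clock: 13.38
position: [0.5714, 0.0193, 0.0044]
ee_rot: [0.017, 1.0, -0.01, 0.019]
contact_force: [0.6, -0.5, -0.8]
width: 0.0249
```

Request:
carry_out --series '[[[0,0,3],0],[[0,0,3],0],[[0,0,0],0],[[0,0,0],0]]'

```text
clock: 13.72
position: [0.5722, 0.019, -0.0019]
ee_rot: [0.017, 1.0, -0.01, 0.019]
contact_force: [0.0, -0.6, 2.3]
width: 0.0248
```

It went down to the floor height, with Fz 2.3 N just at contact. Release and rise.

Request:
carry_out --series '[[[0,0,0],0],[[0,0,0],0],[[0,0,0],0],[[0,0,-6],0],[[0,0,-12],0],[[0,0,-20],0],[[0,0,-25],0],[[0,0,-25],0],[[0,0,-12],0],[[0,0,0],0]]' --fingers 40

```text
clock: 14.55
position: [0.5669, 0.0227, 0.1031]
ee_rot: [0.017, 1.0, -0.01, 0.018]
contact_force: [0.3, 0.1, 0.6]
width: 0.0399
```

```bash
python3 - <<'E'
from h import *
st(); plan(.4777,-.185,.03,0,vmax=26)
S=img("scene"); hsv=cv2.cvtColor(S["f"],cv2.COLOR_BGR2HSV); g=hsv[...,2]
x,y=proj(S,[.5734,.0197,.02]).astype(int); cv2.imwrite("pics/p1.png",cv2.resize(S["f"][y-14:y+14,x-18:x+18],None,fx=12,fy=12,interpolation=cv2.INTER_CUBIC))
for p,a in blobs(S,((g<45)*255).astype(np.uint8),25,300,(x-18,y-14,x+18,y+14)): print(p,a,ray(S,*p,.0205))
E
```

```text
t 14.55 p [0.5669 0.0227 0.1031] psi -1.1 q6 -0.02 F [0.3 0.1 0.6] w 0.0399
10 [[[-8.5,20.9,7.3],-0.11],[[-8.6,20.9,7.3],-0.11],[[-8.6,20.9,7.3],-0.11],[[-8.6,20.9,7.3],-0.11],[[-8.7,20.9,7.3],-0.11],[[-8.7,20.9,7.3],-0.11],[[-8.8,20.8,7.3],-0.11],[[-8.8,20.8,7.3],-0.11],[[-8.8,20.8,7.3],-0.11],[[-8.9,20.8,7.3],-0.11]]
[268.55172414 225.52873563] 87 [0.57377252 0.02113465 0.0205    ]
[275.5        236.04761905] 42 [ 0.58542229 -0.01749035  0.0205    ]
```

Mount 1 sits at (0.574, 0.021) against the pocket at (0.573, 0.020). Next is the second dark mount.

Request:
carry_out --series '[[[-5,12,0],0],[[-10,24,0],0],[[-12,28,0],0],[[-12,28,5],0],[[-12,28,10],0],[[-12,28,12],0],[[-11,25,12],0],[[-8,18,12],0],[[-4,10,10],0],[[-2,4,6],0]]' --fingers 50

```text
clock: 15.43
position: [0.4626, -0.193, 0.0279]
ee_rot: [0.015, 1.0, -0.007, 0.01]
contact_force: [-0.4, -0.3, 0.2]
width: 0.0498
```

Request:
carry_out --series '[[[0,0,2],0],[[0,0,0],0],[[0,0,0],0]]'

```text
clock: 15.68
position: [0.4584, -0.1929, 0.0224]
ee_rot: [0.013, 1.0, -0.008, 0.006]
contact_force: [0.1, -0.3, -0.2]
width: 0.0503
```

Request:
carry_out --series '[[[7,-3,0],0],[[7,-3,0],0],[[5,-2,0],0],[[0,0,0],0],[[0,0,0],0]]'

```text
clock: 16.1
position: [0.4828, -0.1819, 0.0242]
ee_rot: [0.014, 1.0, -0.006, 0.008]
contact_force: [-0.3, 0.6, 0.3]
width: 0.0499
```

Request:
carry_out --series '[[[0,0,7],0],[[0,0,7],0],[[0,0,6],0],[[0,0,4],0],[[0,0,3],0],[[0,0,0],0],[[0,0,0],0]]'

```text
clock: 16.68
position: [0.4828, -0.1818, -0.0061]
ee_rot: [0.014, 1.0, -0.005, 0.008]
contact_force: [0.2, 0.4, 0.3]
width: 0.0497
```

Request:
carry_out --series '[[[-4.5,3,2],0],[[0,0,2.5],0],[[0,0,0],0],[[0,0,0],0]]'

```text
clock: 17.02
position: [0.4777, -0.1857, -0.0109]
ee_rot: [0.014, 1.0, -0.005, 0.008]
contact_force: [-0.2, 0.2, 0.1]
width: 0.0498
```

Request:
carry_out --series '[[[0,0,0],0],[[0,0,0],0],[[0,0,0],0],[[0,0,0],0],[[0,0,0],0]]' --fingers 20

```text
clock: 17.43
position: [0.4783, -0.186, -0.0102]
ee_rot: [0.014, 1.0, -0.006, 0.009]
contact_force: [0.2, -0.5, -0.2]
width: 0.0252
```

Request:
carry_out --series '[[[0,0,-8],0],[[0,0,-18],0],[[0,0,-25],0],[[0,0,-25],0],[[0,0,-20],0],[[0,0,-14],0],[[0,0,-5],0],[[0,0,0],0]]'

```text
clock: 18.1
position: [0.4754, -0.1817, 0.1121]
ee_rot: [0.014, 1.0, -0.005, 0.008]
contact_force: [0.4, -0.1, 0.3]
width: 0.0247
```

Request:
carry_out --series '[[[6,-9,0],0],[[13,-20,0],0],[[17,-25,0],0],[[18,-27,0],0],[[18,-27,0],0],[[18,-27,0],0],[[18,-27,0],0],[[18,-27,0],0],[[16,-24,0],0],[[12,-18,0],0]]'

```text
clock: 18.93
position: [0.6322, 0.0614, 0.0952]
ee_rot: [0.012, 1.0, -0.01, -0.002]
contact_force: [0.3, -0.6, -0.7]
width: 0.0256
```

Request:
carry_out --series '[[[8,-12,0],0],[[4,-6,0],0],[[0,0,0],0],[[0,0,0],0]]'

```text
clock: 19.27
position: [0.6443, 0.0866, 0.0885]
ee_rot: [0.011, 1.0, -0.007, -0.006]
contact_force: [0.2, -0.2, -0.3]
width: 0.0252
```

Request:
carry_out --series '[[[6,-3,0],0],[[7,-3,5],0],[[4,-1,12],0],[[0,0,16],0],[[0,0,16],0],[[0,0,12],0],[[0,0,6],0],[[0,0,2],0],[[0,0,0],0],[[0,0,0],0]]'

```text
clock: 20.1
position: [0.6613, 0.0838, 0.013]
ee_rot: [0.012, 1.0, -0.012, -0.007]
contact_force: [-1.1, -0.2, 0.3]
width: 0.0254
```

Request:
carry_out --series '[[[0.5,-5,0],0],[[0,-5,0],0],[[0,0,0],0],[[0,0,0],0]]'

```text
clock: 20.43
position: [0.664, 0.0948, 0.0152]
ee_rot: [0.012, 1.0, -0.012, -0.004]
contact_force: [0.0, -0.1, -0.5]
width: 0.0251
```

Request:
carry_out --series '[[[0,-0.3,2],0],[[0,0,0],0],[[0,0,0],0]]'

```text
clock: 20.68
position: [0.6647, 0.0959, 0.0143]
ee_rot: [0.012, 1.0, -0.011, -0.003]
contact_force: [0.4, 0.0, -0.9]
width: 0.025
```

Request:
carry_out --series '[[[-2.5,2,2],0],[[0,0,3],0],[[0,0,0],0],[[0,0,0],0]]'

```text
clock: 21.02
position: [0.6616, 0.0933, 0.0088]
ee_rot: [0.012, 1.0, -0.011, -0.003]
contact_force: [1.2, -0.3, 0.3]
width: 0.0249
```

Request:
carry_out --series '[[[0,0,2],0],[[0,0,2],0],[[0,0,0],0],[[0,0,0],0]]'

```text
clock: 21.35
position: [0.6614, 0.0929, 0.004]
ee_rot: [0.012, 1.0, -0.012, -0.004]
contact_force: [-0.1, -1.0, -0.6]
width: 0.025
```

Request:
carry_out --series '[[[0.3,-0.5,3],0],[[0,0,3],0],[[0,0,0],0],[[0,0,0],0]]'

```text
clock: 21.68
position: [0.6623, 0.0934, -0.0023]
ee_rot: [0.012, 1.0, -0.012, -0.003]
contact_force: [0.0, 0.7, 2.8]
width: 0.0255
```

Request:
carry_out --series '[[[0,0,1],0],[[0,0,0],0]]'

```text
clock: 21.85
position: [0.6624, 0.0934, -0.002]
ee_rot: [0.012, 1.0, -0.012, -0.003]
contact_force: [0.4, 0.5, -0.2]
width: 0.0253
```

Request:
carry_out --series '[[[0,0,0],0],[[0,0,0],0],[[0,0,0],0],[[0,0,-6],0],[[0,0,-12],0],[[0,0,-20],0],[[0,0,-25],0],[[0,0,-25],0],[[0,0,-12],0],[[0,0,0],0]]' --fingers 40

```text
clock: 22.68
position: [0.6624, 0.096, 0.105]
ee_rot: [0.012, 1.0, -0.012, -0.004]
contact_force: [0.1, -0.4, 0.9]
width: 0.04
```

Request:
carry_out --series '[[[-8,9,0],0],[[-18,20,0],0],[[-25,28,0],0],[[-25,28,0],0],[[-25,28,0],0],[[-25,28,0],0],[[-25,28,0],0],[[-25,28,4],0],[[-22,25,8],0],[[-16,20,10],0]]' --fingers 50

```text
clock: 23.52
position: [0.4278, -0.1481, 0.0854]
ee_rot: [0.012, 1.0, -0.006, -0.006]
contact_force: [0.4, -0.5, -0.2]
width: 0.05
```

Request:
carry_out --series '[[[-10,12,12],0],[[-5,6,10],0],[[0,0,5],0],[[0,0,0],0],[[0,0,0],0],[[0,0,0],0]]'

```text
clock: 24.02
position: [0.3983, -0.1679, 0.0542]
ee_rot: [0.01, 1.0, -0.01, -0.012]
contact_force: [-0.1, -0.1, -0.4]
width: 0.0502
```

Request:
carry_out --series '[[[5,7,5],0],[[5,8,10],0],[[4,7,10],0],[[2,3,5],0],[[0,0,0],0],[[0,0,0],0]]'

```text
clock: 24.52
position: [0.4188, -0.1963, 0.0218]
ee_rot: [0.011, 1.0, -0.008, -0.01]
contact_force: [0.6, 1.3, -0.1]
width: 0.05
```

Request:
carry_out --series '[[[0,0,4],0],[[0,0,5],0],[[0,0,4],0],[[0,0,0],0],[[0,0,0],0]]'

```text
clock: 24.93
position: [0.4179, -0.196, 0.0071]
ee_rot: [0.01, 1.0, -0.008, -0.011]
contact_force: [0.8, 0.4, -0.5]
width: 0.0499
```

Request:
carry_out --series '[[[-2,-1,5],0],[[0,0,6],0],[[0,0,4],0],[[0,0,2.5],0],[[0,0,0],0],[[0,0,0],0]]'

```text
clock: 25.43
position: [0.415, -0.1948, -0.0119]
ee_rot: [0.01, 1.0, -0.007, -0.011]
contact_force: [0.3, -0.6, -0.1]
width: 0.0502
```

Request:
carry_out --series '[[[0,0,0],0],[[0,0,0],0],[[0,0,0],0],[[0,0,0],0],[[0,0,0],0]]' --fingers 20

```text
clock: 25.85
position: [0.4155, -0.1952, -0.0114]
ee_rot: [0.011, 1.0, -0.007, -0.01]
contact_force: [-0.3, -0.8, -0.0]
width: 0.0257
```

Request:
carry_out --series '[[[0,0,-8],0],[[0,0,-18],0],[[0,0,-25],0],[[0,0,-25],0],[[0,0,-20],0],[[0,0,-14],0],[[0,0,-5],0],[[0,0,0],0]]'

```text
clock: 26.52
position: [0.4173, -0.1921, 0.1115]
ee_rot: [0.01, 1.0, -0.007, -0.011]
contact_force: [-0.6, 0.6, 0.6]
width: 0.0256
```

Request:
carry_out --series '[[[2,-9,-4],0],[[4,-20,-6],0],[[6,-27,-6],0],[[10,-30,-3],0],[[12,-32,-2],0],[[14,-32,-2],0],[[16,-32,-2],0],[[17,-32,-2],0],[[18,-32,-2],0],[[18,-32,-2],0]]'

```text
clock: 27.35
position: [0.5341, 0.0968, 0.1268]
ee_rot: [0.009, 1.0, -0.014, -0.02]
contact_force: [0.9, -0.2, -0.1]
width: 0.0256
```

Request:
carry_out --series '[[[17,-29,0],0],[[12,-20,0],0],[[8,-10,0],0],[[4,-5,0],0],[[0,0,0],0],[[0,0,0],0]]'

```text
clock: 27.85
position: [0.5754, 0.1746, 0.1157]
ee_rot: [0.008, 1.0, -0.009, -0.027]
contact_force: [0.7, -0.6, -0.1]
width: 0.0258
```

Request:
carry_out --series '[[[5,-4,0],0],[[6,-4,6],0],[[3,-2,14],0],[[1,-1,18],0],[[1,0,18],0],[[1,0,18],0],[[0,0,12],0],[[0,0,6],0],[[0,0,0],0],[[0,0,0],0]]'

```text
clock: 28.68
position: [0.5885, 0.1773, 0.0183]
ee_rot: [0.009, 1.0, -0.014, -0.026]
contact_force: [-0.2, 0.5, -0.1]
width: 0.0258
```

Request:
carry_out --series '[[[0,0,0],0],[[0,0,0],0]]'

```text
clock: 28.85
position: [0.5894, 0.177, 0.0194]
ee_rot: [0.009, 1.0, -0.015, -0.026]
contact_force: [0.6, -0.3, -1.1]
width: 0.0256
```

Request:
carry_out --series '[[[-0.5,-4,2],0],[[-0.5,-3.5,3],0],[[0,0,3],0],[[0,0,0],0],[[0,0,0],0]]'

```text
clock: 29.27
position: [0.5903, 0.186, 0.0135]
ee_rot: [0.008, 1.0, -0.015, -0.023]
contact_force: [0.7, -0.7, -0.1]
width: 0.0257
```

Request:
carry_out --series '[[[0,0,0.5],0],[[0,0,0],0]]'

```text
clock: 29.43
position: [0.5902, 0.1862, 0.013]
ee_rot: [0.008, 1.0, -0.014, -0.023]
contact_force: [0.4, 0.2, 0.2]
width: 0.026
```

Request:
carry_out --series '[[[-2.3,2,2],0],[[0,0,3],0],[[0,0,2],0],[[0,0,0],0],[[0,0,0],0]]'

```text
clock: 29.85
position: [0.587, 0.1836, 0.0053]
ee_rot: [0.008, 1.0, -0.014, -0.023]
contact_force: [0.4, -0.7, -0.2]
width: 0.0253
```

Request:
carry_out --series '[[[0,0,2],0],[[0,0,0],0],[[0,0,0],0]]'

```text
clock: 30.1
position: [0.5869, 0.1835, 0.003]
ee_rot: [0.008, 1.0, -0.015, -0.023]
contact_force: [0.2, -0.2, -0.9]
width: 0.0254
```

Request:
carry_out --series '[[[0.5,-0.5,2],0],[[0,0,2.5],0],[[0,0,2],0],[[0,0,0],0],[[0,0,0],0]]'

```text
clock: 30.52
position: [0.5878, 0.1841, -0.0034]
ee_rot: [0.008, 1.0, -0.015, -0.022]
contact_force: [-0.5, -0.7, 1.0]
width: 0.0256
```

Request:
carry_out --series '[[[0,0,1],0],[[0,0,0],0]]'

```text
clock: 30.68
position: [0.5879, 0.1841, -0.0032]
ee_rot: [0.008, 1.0, -0.015, -0.022]
contact_force: [0.2, -0.4, 0.4]
width: 0.0256
```

Request:
carry_out --series '[[[0,0,0],0],[[0,0,0],0],[[0,0,0],0],[[0,0,-6],0],[[0,0,-12],0],[[0,0,-20],0],[[0,0,-25],0],[[0,0,-25],0],[[0,0,-18],0],[[0,0,-5],0]]' --fingers 40

```text
clock: 31.52
position: [0.5905, 0.1853, 0.1095]
ee_rot: [0.009, 1.0, -0.015, -0.026]
contact_force: [0.7, 0.5, -0.3]
width: 0.0401
```

Request:
carry_out --series '[[[-5,10,0],0],[[-10,20,-2],0],[[-15,28,-2],0],[[-18,30,0],0],[[-18,32,0],0],[[-16,32,0],0],[[-14,32,0],0],[[-12,32,0],0],[[-12,32,0],0],[[-10,32,0],0]]' --fingers 50

```text
clock: 32.35
position: [0.4389, -0.0982, 0.1168]
ee_rot: [0.008, 0.999, -0.008, -0.032]
contact_force: [0.8, 0.2, 0.2]
width: 0.05
```

Request:
carry_out --series '[[[-8,32,0],0],[[-8,32,4],0],[[-6,30,8],0],[[-4,25,10],0],[[-2,18,12],0],[[0,12,10],0],[[0,6,6],0],[[0,3,3],0],[[0,0,0],0],[[0,0,0],0]]'

```text
clock: 33.18
position: [0.3842, -0.2659, 0.0579]
ee_rot: [0.004, 0.999, -0.013, -0.041]
contact_force: [-0.2, 0.6, 1.3]
width: 0.0502
```

The reported tool tilt has grown to 0.08 rad, apparently from the fast moves. I'll see what a brisk +x correction does to it.

Request:
carry_out --series '[[[20,5,0],0],[[20,4,0],0],[[0,0,0],0]]'

```text
clock: 33.43
position: [0.424, -0.2729, 0.0554]
ee_rot: [0.003, 0.999, -0.012, -0.042]
contact_force: [-0.1, 0.5, 1.3]
width: 0.0499
```

Request:
carry_out --series '[[[0,0,0],0],[[0,0,0],0]]'

```text
clock: 33.6
position: [0.4241, -0.2709, 0.0558]
ee_rot: [0.003, 0.999, -0.01, -0.042]
contact_force: [-0.6, 0.9, 0.1]
width: 0.05
```

Tilt stays put on moderate moves, so I'll use gentler speeds from here. Now down onto the last mount.

Request:
carry_out --series '[[[3,1,10],0],[[3,1,10],0],[[2,1,10],0],[[1,1,6],0],[[0,0,3],0],[[0,0,0],0],[[0,0,0],0]]'

```text
clock: 34.18
position: [0.4263, -0.2727, 0.0116]
ee_rot: [0.002, 0.999, -0.01, -0.044]
contact_force: [-0.9, -0.1, 0.0]
width: 0.0504
```

```bash
python3 -c "
from h import *
st(); print(pose()[2]['qpos'].round(3))"
```

```text
t 34.18 p [ 0.4263 -0.2727  0.0116] psi -1.1 q6 -0.6 F [-0.9 -0.1  0. ] w 0.0504
[-0.663  0.403  1.868 -0.07   0.94  -0.601]
```

Request:
carry_out --series '[[[1,1,6],0],[[1,1,6],0],[[0,0,5],0],[[0,0,3],0],[[0,0,2],0],[[0,0,0],0],[[0,0,0],0]]'

```text
clock: 34.77
position: [0.4265, -0.2756, -0.0126]
ee_rot: [0.002, 0.999, -0.01, -0.044]
contact_force: [-0.4, -0.3, 0.3]
width: 0.0499
```

Request:
carry_out --series '[[[0,0,0],0],[[0,0,0],0],[[0,0,0],0],[[0,0,0],0],[[0,0,0],0]]' --fingers 20

```text
clock: 35.18
position: [0.427, -0.2759, -0.0118]
ee_rot: [0.002, 0.999, -0.01, -0.043]
contact_force: [-0.7, 1.0, -0.2]
width: 0.0255
```

Request:
carry_out --series '[[[0,0,-6],0],[[0,0,-10],0],[[0,0,-14],0],[[0,0,-14],0],[[0,0,-14],0],[[0,0,-14],0],[[0,0,-12],0],[[0,0,-8],0],[[0,0,-4],0]]'

```text
clock: 35.93
position: [0.4348, -0.2746, 0.0899]
ee_rot: [0.002, 0.999, -0.01, -0.044]
contact_force: [0.2, 0.2, -0.0]
width: 0.0257
```

Request:
carry_out --series '[[[1,-6,0],0],[[2,-12,0],0],[[2.2,-16,0],0],[[2.2,-17,0],0],[[2.2,-17,0],0],[[2.2,-17,0],0],[[2.2,-17,0],0],[[2.2,-17,0],0],[[2.2,-17,0],0],[[2.2,-17,0],0]]'

```text
clock: 36.77
position: [0.4544, -0.1084, 0.0822]
ee_rot: [-0.002, 0.999, -0.013, -0.049]
contact_force: [0.5, -0.2, 0.3]
width: 0.0259
```

Request:
carry_out --series '[[[2.2,-17,0],0],[[2.2,-17,0],0],[[2.2,-17,0],0],[[2.2,-17,0],0],[[2.2,-17,0],0],[[2.2,-17,0],0],[[2.2,-17,0],0],[[2,-16,0],0],[[2,-14,0],0],[[2,-12,0],0]]'

```text
clock: 37.6
position: [0.4668, 0.0733, 0.0722]
ee_rot: [-0.006, 0.998, -0.01, -0.061]
contact_force: [0.6, 0.1, 0.2]
width: 0.0258
```

Request:
carry_out --series '[[[1,-9,0],0],[[1,-6,0],0],[[0,-3,0],0],[[0,0,0],0],[[0,0,0],0]]'

```text
clock: 38.02
position: [0.4652, 0.0967, 0.0696]
ee_rot: [-0.006, 0.998, -0.008, -0.064]
contact_force: [-0.1, -0.3, -0.5]
width: 0.0256
```

Request:
carry_out --series '[[[28,-6,-5],0],[[0,-6,-5],0],[[0,0,0],0],[[0,0,0],0]]'

```text
clock: 38.35
position: [0.494, 0.1061, 0.0756]
ee_rot: [-0.005, 0.998, -0.009, -0.066]
contact_force: [-0.4, -0.7, -1.3]
width: 0.0258
```

Request:
carry_out --series '[[[0,0,-30],0],[[0,0,-10],0],[[0,0,0],0],[[0,0,0],0]]'

```text
clock: 38.68
position: [0.4972, 0.1032, 0.115]
ee_rot: [-0.004, 0.998, -0.011, -0.067]
contact_force: [0.3, 1.3, -1.0]
width: 0.0259
```

Request:
carry_out --series '[[[0,0,30],0],[[0,0,10],0],[[0,0,0],0],[[0,0,0],0]]'

```text
clock: 39.02
position: [0.49, 0.1024, 0.0727]
ee_rot: [-0.004, 0.998, -0.011, -0.068]
contact_force: [-0.5, 0.2, -0.4]
width: 0.0255
```

Request:
carry_out --series '[[[3,-2,8],0],[[3,-2,10],0],[[3,-2,10],0],[[2,0,10],0],[[1,0,6],0],[[0,0,3],0],[[0,0,0],0],[[0,0,0],0]]'

```text
clock: 39.68
position: [0.4971, 0.1098, 0.0192]
ee_rot: [-0.004, 0.998, -0.011, -0.067]
contact_force: [-0.3, -0.1, 0.5]
width: 0.0256
```

```bash
python3 - <<'E'
from h import *
st(); p,_,s=pose(); print(s["qpos"].round(3))
S=img("scene"); x,y=proj(S,[.50,.109,.03]).astype(int)
a=S["f"][y-28:y+28,x-35:x+35]; cv2.imwrite("pics/place4.png",cv2.resize(a,None,fx=10,fy=10,interpolation=cv2.INTER_CUBIC)); print(x-35,y-28,proj(S,p+[.003,0,.0233]),proj(S,[.4973,.1095,.018]))
E
```

```text
t 39.68 p [0.4971 0.1098 0.0192] psi -1.3 q6 0.08 F [-0.3 -0.1  0.5] w 0.0256
[0.066 0.426 1.807 0.022 1.043 0.076]
201 174 [236.09908989 199.47621196] [235.58874399 205.78910284]
```

View pics/place4.png

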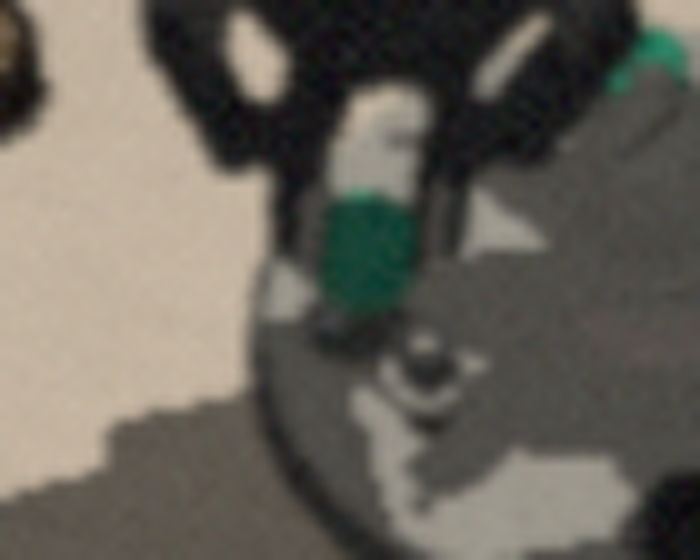

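The held green mount is at px (237.8,199). The pocket axis there is about 236.1, so it needs −4 mm in x, and the tilt gives most of that on the way down.

Request:
carry_out --series '[[[-2,1,3],0],[[-0.5,0,3],0],[[0,0,3],0],[[0,0,0],0],[[0,0,0],0]]'

```text
clock: 40.15
position: [0.4941, 0.1088, 0.0113]
ee_rot: [-0.004, 0.998, -0.011, -0.066]
contact_force: [-0.1, -0.9, -0.2]
width: 0.0257
```

Request:
carry_out --series '[[[0,0,2],0],[[0,0,2],0],[[0,0,0],0],[[0,0,0],0]]'

```text
clock: 40.48
position: [0.4938, 0.1089, 0.0073]
ee_rot: [-0.004, 0.998, -0.011, -0.065]
contact_force: [0.4, 0.8, -0.1]
width: 0.0256
```

Request:
carry_out --series '[[[0,0,3],0],[[0,0,3],0],[[0,0,0],0],[[0,0,0],0]]'

```text
clock: 40.82
position: [0.4911, 0.1089, 0.0014]
ee_rot: [-0.004, 0.998, -0.011, -0.067]
contact_force: [-0.3, 0.3, 0.8]
width: 0.0256
```

Request:
carry_out --series '[[[0,0,2],0],[[0,0,2],0],[[0,0,0],0],[[0,0,0],0]]'

```text
clock: 41.15
position: [0.4908, 0.1087, -0.0006]
ee_rot: [-0.004, 0.998, -0.011, -0.066]
contact_force: [-2.1, -0.6, 1.2]
width: 0.0259
```

Request:
carry_out --series '[[[0,0,1.5],0],[[0,0,0],0]]'

```text
clock: 41.32
position: [0.4908, 0.1087, -0.0011]
ee_rot: [-0.004, 0.998, -0.011, -0.065]
contact_force: [-1.0, -0.5, -1.9]
width: 0.0255
```

It is inside the hole, 1 to 2 mm above the floor because of the tilt. Release it and rise well above, heading for the reach limit to straighten the tool.

Request:
carry_out --series '[[[0,0,0],0],[[0,0,0],0],[[0,0,0],0],[[-0.5,0,-4],0],[[-1,0,-8],0],[[-1,0,-12],0],[[-2,0,-16],0],[[-2,0,-20],0],[[-2,0,-20],0],[[-1,0,-15],0]]' --fingers 40

```text
clock: 42.15
position: [0.4921, 0.1079, 0.0962]
ee_rot: [-0.004, 0.997, -0.011, -0.07]
contact_force: [0.5, -0.6, -0.3]
width: 0.0398
```

```bash
python3 - <<'E'
from h import *
st(); T=img("top"); S=img("scene")
m=[(.5722,.0192),(.6625,.0941),(.5876,.1844),(.4973,.1095)]
for c,n,off in((S,"s",(.0012,.0004)),(T,"t",(-.0012,-.0004))):
    hsv=cv2.cvtColor(c["f"],cv2.COLOR_BGR2HSV)
    gm=((abs(hsv[...,0].astype(int)-76)<16)&(hsv[...,1]>70))*np.uint8(255)
    dk=(hsv[...,2]<50)*np.uint8(255)
    for i,q in enumerate(m):
        u,v=proj(c,[q[0]+off[0],q[1]+off[1],.0205]); x,y=int(u),int(v)
        for p,a in blobs(c,gm if i>1 else dk,20,250,(x-9,y-9,x+10,y+10)): print(n,i,a,(p-[u,v]).round(1),ray(c,*p,.0205)[:2].round(4))
x,y=proj(S,[.5786,.10,.03]).astype(int); cv2.imwrite("pics/seated.png",cv2.resize(S["f"][y-32:y+38,x-46:x+46],None,fx=8,fy=8,interpolation=cv2.INTER_CUBIC))
E
```

```text
t 42.15 p [0.4921 0.1079 0.0962] psi -1.3 q6 0.08 F [ 0.5 -0.6 -0.3] w 0.0398
s 0 86 [ 1.3 -0.2] [0.5768 0.0196]
s 1 64 [ 0.1 -0.4] [0.6642 0.0959]
s 2 40 [ 0.2 -2.5] [0.591  0.1949]
s 3 82 [-0.6 -0.5] [0.497  0.1121]
t 0 112 [ 0.7 -0.9] [0.5733 0.0171]
t 2 93 [-0.2 -1. ] [0.5888 0.1846]
```

View pics/seated.png

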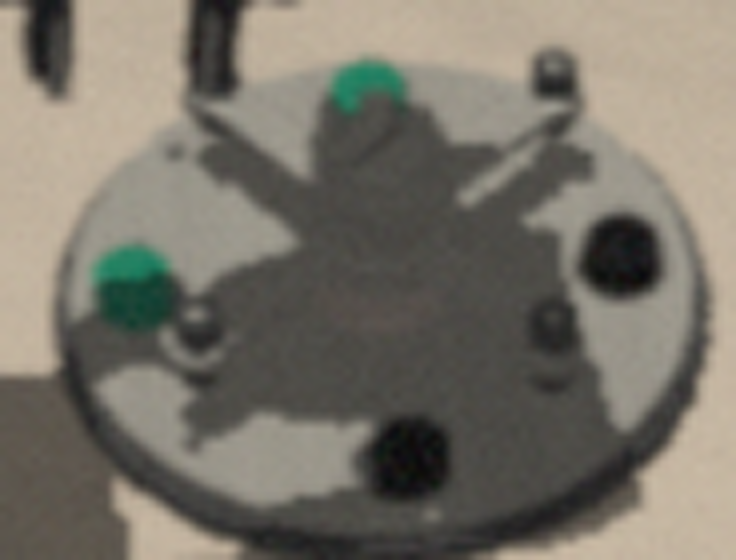

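All four mounts stand in pockets. The green ones are at crop (135,290) and (370,85), the dark ones at (410,458) and (622,255), with centroids within 2 to 4 mm of the pockets. Now up towards the reach limit to see whether the tilt can be worked out.

Request:
carry_out --series '[[[0,0,-15],0],[[0,0,-25],0],[[0,0,-30],0],[[0,0,-30],0],[[0,0,-30],0],[[0,0,-30],0],[[0,0,-30],0],[[0,0,-30],0],[[0,0,-30],0],[[0,0,-30],0]]'

```text
clock: 43.08
position: [0.5298, 0.105, 0.3739]
ee_rot: [-0.004, 0.997, -0.011, -0.077]
contact_force: [0.5, 0.6, 0.4]
width: 0.0402
```

```bash
python3 -c "
from h import *
st(); print(pose()[2]['qpos'].round(3))"
```

```text
t 43.08 p [0.5298 0.105  0.3739] psi -1.3 q6 0.08 F [0.5 0.6 0.4] w 0.0402
[0.054 0.272 1.123 0.018 1.9   0.082]
```

Request:
carry_out --series '[[[0,0,-30],0],[[0,0,-30],0],[[0,0,-30],0],[[0,0,-30],0],[[0,0,-30],0],[[0,0,-25],0],[[0,0,-20],0],[[0,0,-10],0],[[0,0,0],0]]'

```text
clock: 43.83
position: [0.5631, 0.1028, 0.5787]
ee_rot: [-0.004, 0.997, -0.011, -0.081]
contact_force: [-0.9, 0.6, -0.6]
width: 0.0399
```

```bash
python3 -c "
from h import *
st(); print(pose()[2]['qpos'].round(3))"
```

```text
t 43.83 p [0.5631 0.1028 0.5787] psi -1.3 q6 0.1 F [-0.9  0.6 -0.6] w 0.0399
[0.048 0.504 0.225 0.031 2.574 0.095]
```

Request:
carry_out --series '[[[3,0,0],0],[[3,0,0],0],[[3,0,0],0],[[0,0,0],0]]'

```text
clock: 44.17
position: [0.5737, 0.1024, 0.5725]
ee_rot: [-0.004, 0.997, -0.011, -0.078]
contact_force: [-0.0, -0.0, -0.7]
width: 0.0399
```

```bash
python3 -c "
from h import *
st(); print(pose()[2]['qpos'].round(4))"
```

```text
t 44.17 p [0.5737 0.1024 0.5725] psi -1.3 q6 0.09 F [-0.  -0.  -0.7] w 0.0399
[0.046  0.5154 0.2212 0.0304 2.5605 0.093 ]
```

The clamp at the elbow limit holds (q3 = 0.221) and pushing outward reduces the tilt. I'll continue with larger steps.

Request:
carry_out --series '[[[8,0,-4],0],[[8,0,-4],0],[[8,0,-4],0],[[8,0,-4],0],[[8,0,-4],0],[[0,0,0],0]]'

```text
clock: 44.67
position: [0.5979, 0.0979, 0.5598]
ee_rot: [-0.006, 0.998, -0.012, -0.066]
contact_force: [0.9, -0.6, -0.0]
width: 0.0403
```

Request:
carry_out --series '[[[8,0,0],0],[[8,0,0],0],[[8,0,0],0],[[8,0,0],0],[[8,0,0],0],[[0,0,0],0]]'

```text
clock: 45.17
position: [0.629, 0.095, 0.5371]
ee_rot: [-0.007, 0.998, -0.012, -0.061]
contact_force: [0.5, -0.9, -1.3]
width: 0.0399
```

```bash
python3 -c "
from h import *
st(); print(pose()[2]['qpos'].round(4))"
```

```text
t 45.17 p [0.629  0.095  0.5371] psi -1.3 q6 0.08 F [ 0.5 -0.9 -1.3] w 0.0399
[0.0289 0.566  0.222  0.0307 2.4755 0.0755]
```

Request:
carry_out --series '[[[6,0,-14],0],[[6,0,-14],0],[[6,0,-14],0],[[6,0,-14],0],[[6,0,-14],0],[[0,0,0],0]]'

```text
clock: 45.67
position: [0.624, 0.0872, 0.5537]
ee_rot: [-0.011, 0.999, -0.012, -0.042]
contact_force: [-0.5, 0.7, 0.6]
width: 0.04
```

Request:
carry_out --series '[[[3,0,-20],0],[[3,0,-20],0],[[3,0,-20],0],[[3,0,-20],0],[[3,0,-20],0],[[0,0,0],0]]'

```text
clock: 46.17
position: [0.5928, 0.0781, 0.5921]
ee_rot: [-0.015, 1.0, -0.013, -0.018]
contact_force: [-1.2, -0.2, 0.4]
width: 0.0399
```

```bash
python3 -c "
from h import *
st(); print(pose()[2]['qpos'].round(4))"
```

```text
t 46.17 p [0.5928 0.0781 0.5921] psi -1.4 q6 0.06 F [-1.2 -0.2  0.4] w 0.0399
[-0.0048  0.4774  0.2204  0.0483  2.4787  0.0579]
```

Request:
carry_out --series '[[[3,8,-20],0],[[3,8,-20],0],[[3,8,-20],0],[[0,0,0],0]]'

```text
clock: 46.5
position: [0.5743, 0.0475, 0.6138]
ee_rot: [-0.016, 1.0, -0.013, -0.004]
contact_force: [-0.6, -0.1, 0.1]
width: 0.04
```

```bash
python3 -c "
from h import *
st(); print(pose()[2]['qpos'].round(4))"
```

```text
t 46.5 p [0.5743 0.0475 0.6138] psi -1.4 q6 0.01 F [-0.6 -0.1  0.1] w 0.04
[-0.0603  0.4402  0.2204  0.0536  2.4906  0.0075]
```

The tilt is down to about 0.03 rad. Now descend to beside the housing nearest the robot (at −146°), fingers shut, to swing the spider.

Request:
carry_out --series '[[[-2,1,10],0],[[-3,2,20],0],[[-3,2,26],0],[[-3,2,26],0],[[-3,2,26],0],[[-3,2,26],0],[[-3,2,26],0],[[-3,2,26],0],[[-3,2,26],0],[[-3,2,26],0]]' --fingers 0

```text
clock: 47.33
position: [0.5512, 0.031, 0.3753]
ee_rot: [-0.016, 1.0, -0.016, 0.013]
contact_force: [0.5, -0.2, -0.4]
width: -0.0
```

Request:
carry_out --series '[[[-2,2,26],0],[[-2,2,26],0],[[-2,2,26],0],[[-2,2,26],0],[[-2,2,26],0],[[-1,1,22],0],[[-1,1,16],0],[[0,0,10],0],[[0,0,4],0],[[0,0,0],0]]'

```text
clock: 48.17
position: [0.5456, 0.0208, 0.1832]
ee_rot: [-0.016, 1.0, -0.019, 0.015]
contact_force: [-0.6, -0.1, 0.6]
width: 0.0002
```

Request:
carry_out --series '[[[0,0,0],0]]'

```text
clock: 48.25
position: [0.5462, 0.0205, 0.1837]
ee_rot: [-0.016, 1.0, -0.019, 0.016]
contact_force: [-0.1, -0.1, 1.0]
width: -0.0001
```

Request:
carry_out --series '[[[-4,-2,8],0],[[-5,-2,16],0],[[-4,-2,20],0],[[-4,-1,20],0],[[-3,0,20],0],[[-1,0,16],0],[[0,0,10],0],[[0,0,5],0],[[0,0,0],0],[[0,0,0],0]]'

```text
clock: 49.08
position: [0.537, 0.0327, 0.0719]
ee_rot: [-0.016, 0.999, -0.019, 0.027]
contact_force: [0.1, -0.7, 0.0]
width: 0.0
```

```bash
python3 - <<'E'
from h import *
st(); p,ps,_=pose(); c=np.array([.5799,.1018]); d=p[:2]-c
print(np.hypot(*d),np.degrees(np.arctan2(d[1],d[0])))
a=p[:2]
th=np.arange(-130,-176.1,-5)
prev=a; 
for t in th:
    q=c+.083*np.array([np.cos(np.radians(t)),np.sin(np.radians(t))]); w=(q-prev)*1000; r=np.radians(ps); print(t,q.round(4),[round(float(np.cos(r)*w[0]+np.sin(r)*w[1]),1),round(float(np.sin(r)*w[0]-np.cos(r)*w[1]),1)]); prev=q
E
```

```text
t 49.08 p [0.537  0.0327 0.0719] psi -2.2 q6 -0.08 F [ 0.1 -0.7  0. ] w 0.0
0.08133325714095832 -121.81370582660209
-130.0 [0.5265 0.0382] [-10.7, -5.1]
-135.0 [0.5212 0.0431] [-5.5, -4.7]
-140.0 [0.5163 0.0484] [-5.1, -5.1]
-145.0 [0.5119 0.0542] [-4.6, -5.6]
-150.0 [0.508  0.0603] [-4.1, -5.9]
-155.0 [0.5047 0.0667] [-3.6, -6.3]
-160.0 [0.5019 0.0734] [-3.0, -6.6]
-165.0 [0.4997 0.0803] [-2.4, -6.8]
-170.0 [0.4982 0.0874] [-1.8, -7.0]
-175.0 [0.4972 0.0946] [-1.2, -7.1]
```

Request:
carry_out --series '[[[-1,0.5,10],0],[[-1,0.5,12],0],[[-1,0.5,12],0],[[0,0,6],0],[[0,0,2],0],[[0,0,0],0]]'

```text
clock: 49.58
position: [0.5412, 0.0322, 0.0316]
ee_rot: [-0.016, 0.999, -0.019, 0.033]
contact_force: [0.4, -0.2, -0.3]
width: -0.0002
```

Request:
carry_out --series '[[[-9,-4,0],0],[[-6,-5,0],0],[[-5,-5,0],0],[[-5,-6,0],0],[[-4,-6,0],0],[[0,0,0],0]]'

```text
clock: 50.08
position: [0.5139, 0.0613, 0.033]
ee_rot: [-0.015, 0.999, -0.019, 0.037]
contact_force: [0.4, 0.5, -0.7]
width: 0.0001
```

Request:
carry_out --series '[[[-9,-6,0],0],[[-3,-6.5,0],0],[[-2.5,-7,0],0],[[-2,-7,0],0],[[0,0,0],0]]'

```text
clock: 50.5
position: [0.4963, 0.0913, 0.0331]
ee_rot: [-0.015, 0.999, -0.019, 0.037]
contact_force: [0.0, 0.0, -0.7]
width: -0.0
```

Request:
carry_out --series '[[[-1,-4,0],0],[[0,0,0],0]]'

```text
clock: 50.67
position: [0.4962, 0.0927, 0.0333]
ee_rot: [-0.011, 0.999, -0.016, 0.038]
contact_force: [-0.0, -4.6, -0.8]
width: 0.0001
```

Request:
carry_out --series '[[[-1,-4,0],0],[[0,0,0],0]]'

```text
clock: 50.83
position: [0.4963, 0.092, 0.0333]
ee_rot: [-0.006, 0.999, -0.013, 0.039]
contact_force: [-1.2, -1.8, 0.3]
width: -0.0001
```

The spider stalled at its stop (Fy −4.6 N, housing about 17 mm ahead of the finger, where its stop should be). Back off, rise, go over the nut and turn the tool counter-clockwise to ψ≈113°. The flats' normals measured from the crop are about 53.5° mod 60.

Request:
carry_out --series '[[[1,6,0],0],[[0,8,0],0],[[0,0,-10],0],[[0,0,-18],0],[[0,0,-22],0],[[0,0,-22],0],[[0,0,-12],0],[[0,0,-4],0],[[0,0,0],0]]'

```text
clock: 51.58
position: [0.4867, 0.0751, 0.1219]
ee_rot: [-0.008, 0.999, -0.015, 0.033]
contact_force: [-0.4, -0.5, -1.1]
width: 0.0003
```

```bash
python3 - <<'E'
from h import *
st(); print(pose()[2]['qpos'].round(3)); plan(.5799,.1018,.115,113.5,turn=6.9)
T=img("top"); S=img("scene")
E
```

```text
t 51.58 p [0.4867 0.0751 0.1219] psi -1.8 q6 0.02 F [-0.4 -0.5 -1.1] w 0.0003
[-1.000e-03  1.820e-01  1.865e+00  1.900e-02  1.027e+00  2.000e-02]
17 [[[5.4,-1.7,0.4],-6.78],[[5.6,-1.1,0.4],-6.78],[[5.7,-0.4,0.4],-6.78],[[5.7,0.3,0.4],-6.78],[[5.6,0.9,0.4],-6.78],[[5.5,1.6,0.4],-6.78],[[5.3,2.2,0.4],-6.78],[[5.0,2.8,0.4],-6.78],[[4.6,3.4,0.4],-6.78],[[4.2,3.9,0.4],-6.78],[[3.7,4.4,0.4],-6.78],[[3.1,4.8,0.4],-6.78],[[2.5,5.1,0.4],-6.78],[[1.9,5.4,0.4],-6.78],[[1.3,5.6,0.4],-6.78],[[0.6,5.7,0.4],-6.78],[[-0.1,5.7,0.4],-6.78]]
```

Request:
carry_out --series '[[[5.4,-1.7,0],-6.9],[[5.6,-1,0],-6.9],[[5.7,-0.4,0],-6.9],[[5.7,0.3,0],-6.9],[[5.6,1,0],-6.9],[[5.5,1.6,0],-6.9],[[5.3,2.2,0],-6.9],[[5,2.8,0],-6.9],[[4.6,3.4,0],-6.9],[[4.2,4,0],-6.9]]' --fingers 62

```text
clock: 52.52
position: [0.5316, 0.0928, 0.1087]
ee_rot: [0.003, 0.82, 0.572, 0.019]
contact_force: [0.1, 0.4, 0.2]
width: 0.0619
```

Request:
carry_out --series '[[[3.7,4.4,0],-6.9],[[3.1,4.8,0],-6.9],[[2.5,5.1,0],-6.9],[[1.9,5.4,0],-6.9],[[1.3,5.6,0],-6.9],[[0.6,5.7,0],-6.9],[[0,4,0],-4],[[0,0,0],0],[[0,0,0],0]]'

```text
clock: 53.27
position: [0.5615, 0.1073, 0.0943]
ee_rot: [-0.001, 0.522, 0.853, 0.01]
contact_force: [0.1, 0.2, 0.5]
width: 0.062
```

```bash
python3 - <<'E'
from h import *
st(); p,ps,s=pose(); from scipy.spatial.transform import Rotation as Ro
w,x,y,z=s["ee_rot"]; R=Ro.from_quat([x,y,z,w]).as_matrix(); print("zaxis",R[:,2].round(3),s["qpos"].round(3)); plan(.5799,.1018,.09,113.5,vmax=8)
E
```

```text
t 53.27 p [0.5615 0.1073 0.0943] psi 117.1 q6 -2.0 F [0.1 0.2 0.5] w 0.062
zaxis [ 0.008  0.018 -1.   ] [ 0.055  0.35   1.694  0.02   1.089 -1.997]
3 [[[-4.4,4.6,1.4],1.2],[[-4.3,4.7,1.4],1.2],[[-4.2,4.8,1.4],1.2]]
```

Tilt is now only 0.02 rad. Centre over the nut and lower with wide jaws.

Request:
carry_out --series '[[[-4.4,4.6,0],1.2],[[-4.3,4.7,0],1.2],[[-4.2,4.8,0],1.2],[[0,0,0],0],[[0,0,0],0]]' --fingers 70

```text
clock: 53.68
position: [0.58, 0.1007, 0.092]
ee_rot: [-0.003, 0.553, 0.833, 0.008]
contact_force: [0.7, -0.3, -0.6]
width: 0.0699
```

```bash
python3 - <<'E'
from h import *
st(); plan(.5795,.1018,.094,113.5,vmax=8)
E
```

```text
t 53.68 p [0.58   0.1007 0.092 ] psi 112.8 q6 -1.94 F [ 0.7 -0.3 -0.6] w 0.0699
1 [[[1.2,0.0,-2.0],-0.71]]
```

Centred. Lower to about 0.037 reported, then close.

Request:
carry_out --series '[[[1,0,6],0],[[0,0,10],0],[[0,0,12],0],[[0,0,12],0],[[0,0,8],0],[[0,0,4],0],[[0,0,0],0],[[0,0,0],0]]'

```text
clock: 54.35
position: [0.5781, 0.1027, 0.035]
ee_rot: [-0.004, 0.554, 0.832, 0.008]
contact_force: [0.8, -0.3, 0.1]
width: 0.07
```

Request:
carry_out --series '[[[0,0,2],0],[[0,0,0],0]]'

```text
clock: 54.52
position: [0.5785, 0.1028, 0.0333]
ee_rot: [-0.004, 0.554, 0.833, 0.008]
contact_force: [0.3, 0.2, 0.0]
width: 0.07
```

Request:
carry_out --series '[[[0,0,0],0],[[0,0,0],0],[[0,0,0],0],[[0,0,0],0],[[0,0,0],0],[[0,0,0],0]]' --fingers 42 --squeeze 40

```text
clock: 55.02
position: [0.5791, 0.103, 0.0345]
ee_rot: [-0.003, 0.554, 0.832, 0.009]
contact_force: [-0.6, 0.2, 0.0]
width: 0.0448
```

```bash
python3 - <<'E'
from h import *
st()
E
```

```text
t 55.02 p [0.5791 0.103  0.0345] psi 112.7 q6 -1.93 F [-0.6  0.2  0. ] w 0.0448
```

The jaws closed to 44.8 mm, the same 1.2 mm under nominal as on the mounts, so they sit square on the flats: slot at 52.7° mod 60, hole at about 44°. Now tighten, following the nut down 0.27 mm per row.

Request:
carry_out --series '[[[0,0,0],3],[[0,0,0.27],6],[[0,0,0.27],7],[[0,0,0.27],7],[[0,0,0.27],7],[[0,0,0.27],7],[[0,0,0.27],7],[[0,0,0.27],7],[[0,0,0.27],7],[[0,0,0.27],7]]' --squeeze 70

```text
clock: 55.85
position: [0.5794, 0.1036, 0.0321]
ee_rot: [-0.006, 0.92, 0.392, 0.006]
contact_force: [-0.7, 1.3, -1.8]
width: 0.0443
```

```bash
python3 - <<'E'
from h import *
st()
E
```

```text
t 55.85 p [0.5794 0.1036 0.0321] psi 46.1 q6 -0.77 F [-0.7  1.3 -1.8] w 0.0443
```

Request:
carry_out --series '[[[0,0,0.27],7],[[0,0,0.27],7],[[0,0,0.27],7],[[0,0,0.27],7],[[0,0,0.27],7],[[0,0,0.27],7],[[0,0,0.27],7],[[0,0,0.27],7],[[0,0,0.27],7],[[0,0,0.27],7]]'

```text
clock: 56.68
position: [0.5807, 0.1036, 0.0294]
ee_rot: [-0.006, 0.975, -0.221, 0.004]
contact_force: [-0.1, 1.2, -1.6]
width: 0.0443
```

Request:
carry_out --series '[[[0,0,0.27],7],[[0,0,0.27],7],[[0,0,0.27],7],[[0,0,0.27],7],[[0,0,0.27],7],[[0,0,0.27],7],[[0,0,0.27],7],[[0,0,0.27],5],[[0,0,0.2],3],[[0,0,0],0]]'

```text
clock: 57.52
position: [0.581, 0.1023, 0.0272]
ee_rot: [-0.005, 0.744, -0.669, 0.005]
contact_force: [0.4, 1.3, -1.1]
width: 0.0446
```

```bash
python3 - <<'E'
from h import *
st()
E
```

```text
t 57.52 p [0.581  0.1023 0.0272] psi -83.9 q6 1.52 F [ 0.4  1.3 -1.1] w 0.0446
```

Request:
carry_out --series '[[[0,0,0.27],5],[[0,0,0.27],7],[[0,0,0.27],7],[[0,0,0.27],7],[[0,0,0.27],7],[[0,0,0.27],6],[[0,0,0.2],5],[[0,0,0.1],3],[[0,0,0],0],[[0,0,0],0]]'

```text
clock: 58.35
position: [0.5803, 0.1015, 0.0253]
ee_rot: [0.003, -0.41, 0.912, -0.005]
contact_force: [1.5, 1.4, 0.1]
width: 0.0446
```

```bash
python3 - <<'E'
from h import *
st()
E
```

```text
t 58.35 p [0.5803 0.1015 0.0253] psi -131.6 q6 2.36 F [1.5 1.4 0.1] w 0.0446
```

Request:
carry_out --series '[[[0,0,0.1],2.3],[[0,0,0.1],2],[[0,0,0],0],[[0,0,0],0]]'

```text
clock: 58.68
position: [0.5802, 0.1015, 0.0251]
ee_rot: [0.002, -0.378, 0.926, -0.005]
contact_force: [1.7, 2.1, -0.0]
width: 0.0444
```

```bash
python3 - <<'E'
from h import *
st()
E
```

```text
t 58.68 p [0.5802 0.1015 0.0251] psi -135.5 q6 2.43 F [ 1.7  2.1 -0. ] w 0.0444
```

Request:
carry_out --series '[[[0,0,0],0],[[0,0,0],0],[[0,0,0],0],[[0,0,-5],0],[[0,0,-10],0],[[0,0,-16],0],[[0,0,-20],0],[[0,0,-20],0],[[0,0,-16],0],[[0,0,-8],0]]' --fingers 70

```text
clock: 59.52
position: [0.5785, 0.1015, 0.1267]
ee_rot: [0.002, -0.38, 0.925, -0.004]
contact_force: [0.3, -0.3, -0.3]
width: 0.0696
```

```bash
cat > pin.py <<'E'
from h import *
T=img("top"); S=img("scene")
for c,bx in((T,(140,205,215,275)),(S,(200,140,260,175))):
    gg=cv2.cvtColor(c["f"],cv2.COLOR_BGR2GRAY); x0,y0,x1,y1=bx; w=gg[y0:y1,x0:x1]
    mk=(w<np.median(w)-22).astype(np.uint8); n,l,stt,ce=cv2.connectedComponentsWithStats(mk,connectivity=8)
    for i in range(1,n):
        if not 60<stt[i,4]<300: continue
        ys,xs=np.nonzero(l==i); pts=np.array([ray(c,u+x0,v+y0,.006)[:2] for u,v in zip(xs,ys)]); mu=pts.mean(0); e=np.linalg.svd(pts-mu)[2][0]; pr=(pts-mu)@e
        print("pin",len(pts),mu.round(4),np.degrees(np.arctan2(e[1],e[0])),(mu+e*pr.min()).round(4),(mu+e*pr.max()).round(4))
st()
E
python3 pin.py; python3 - <<'E'
from h import *
T=img("top");S=img("scene")
r=lambda c,x,y,w,h,k:cv2.resize(c["f"][y:y+h,x:x+w],None,fx=k,fy=k,interpolation=cv2.INTER_CUBIC)
o=np.zeros((600,800,3),np.uint8); a=r(T,160,210,40,60,10); o[:600,:400]=a
u,v=proj(S,[.58,.102,.078]).astype(int); b=r(S,u-18,v-14,36,28,11); o[:308,400:796]=b
b=r(S,205,145,50,25,8); o[320:520,400:800]=b; cv2.imwrite("pics/pinnut.png",o); print(u-18,v-14)
E
```

```text
pin 138 [0.5018 0.322 ] 177.83706369001766 [0.5519 0.3202] [0.4669 0.3234]
t 59.62 p [0.5789 0.1016 0.1263] psi -135.3 q6 2.42 F [ 0.9 -0.4 -0.2] w 0.0699
247 174
```

View pics/pinnut.png

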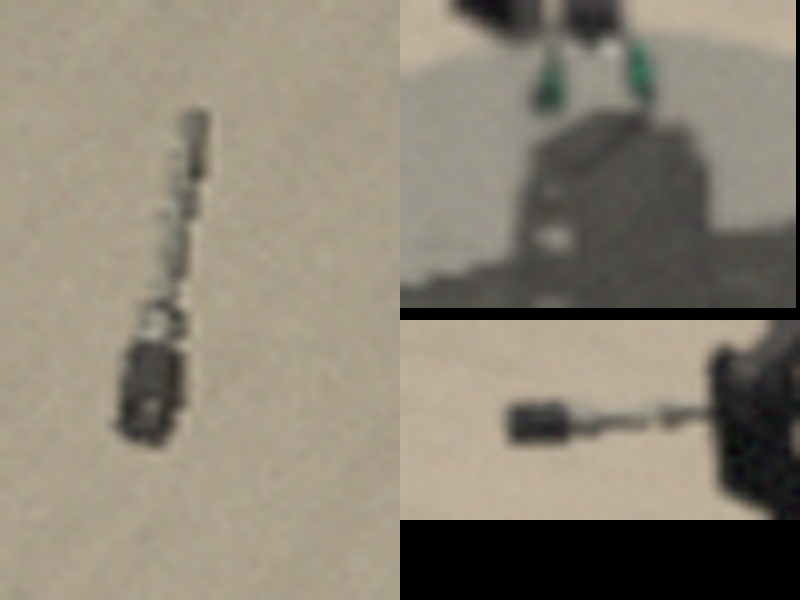

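The pin is unmoved: tab at top px (174.5,248.7) and scene px (222,157.5), nose at top px (179.2,220.5).

```bash
python3 - <<'E'
from h import *
T=img("top");S=img("scene")
a=ray(T,174.5,248.7,.006);b=ray(T,179.2,220.5,.004);s=ray(S,222,157.5,.006);s2=ray(S,(705-400)/8+204.5,(412-320)/8+144.5,.006)
print(a,b,s,s2,np.degrees(np.arctan2(*(b-a)[1::-1])),np.degrees(np.arctan2(*(s2-s)[1::-1])),np.linalg.norm(b-a))
m=(a+s)/2; print(m); plan(m[0],m[1],.10,-94,vmax=20)
E
```

```text
[0.48048867 0.32362857 0.006     ] [0.55334221 0.32114918 0.004     ] [0.4834296  0.32423344 0.006     ] [0.54568789 0.31963296 0.006     ] -1.9491697802413988 -4.226095694798667 0.07292314463438852
[0.48195914 0.323931   0.006     ]
13 [[[-6.9,17.3,1.7],-3.18],[[-7.8,16.9,1.7],-3.18],[[-8.7,16.4,1.7],-3.18],[[-9.6,15.9,1.7],-3.18],[[-10.5,15.3,1.7],-3.18],[[-11.3,14.7,1.7],-3.18],[[-12.1,14.1,1.7],-3.18],[[-12.9,13.4,1.7],-3.18],[[-13.6,12.6,1.7],-3.18],[[-14.3,11.9,1.7],-3.18],[[-14.9,11.1,1.7],-3.18],[[-15.5,10.2,1.7],-3.18],[[-16.1,9.3,1.7],-3.18]]
```

Request:
carry_out --series '[[[-4,9,0],-2],[[-8,17,0],-3.2],[[-9,16.5,0],-3.2],[[-9.6,16,0],-3.2],[[-10.5,15.5,0],-3.2],[[-11.3,15,0],-3.2],[[-12,14,0],-3.2],[[-13,13.5,0],-3.2],[[-13.6,12.6,0],-3.2],[[-14.3,12,2],-3.2]]' --fingers 40

```text
clock: 60.65
position: [0.4965, 0.2725, 0.1078]
ee_rot: [-0.012, -0.625, 0.78, 0.003]
contact_force: [0.3, -1.1, -0.0]
width: 0.0397
```

Request:
carry_out --series '[[[-14,11,5],-3.2],[[-11,8,8],-3.2],[[-8,5,10],-3.2],[[-4,3,6],-3.2],[[0,0,2],-1],[[0,0,0],0],[[0,0,0],0]]'

```text
clock: 61.23
position: [0.4637, 0.3206, 0.0688]
ee_rot: [0.017, 0.724, -0.689, -0.009]
contact_force: [0.1, 0.7, 0.1]
width: 0.0402
```

```bash
python3 - <<'E'
from h import *
st(); p,ps,s=pose(); from scipy.spatial.transform import Rotation as Ro
w,x,y,z=s["ee_rot"]; R=Ro.from_quat([x,y,z,w]).as_matrix(); print("zaxis",R[:,2].round(3)); plan(.482,.324,.03,-93,vmax=12)
T=img("top");S=img("scene")
r=lambda c,x,y,w,h,k:cv2.resize(c["f"][y:y+h,x:x+w],None,fx=k,fy=k,interpolation=cv2.INTER_CUBIC)
u,v=proj(S,[.58,.102,.078]).astype(int); u2,v2=proj(T,[.58,.102,.078]).astype(int)
cv2.imwrite("pics/nut2.png",np.hstack([r(T,u2-15,v2-15,30,30,13),r(S,u-15,v-15,30,30,13)])); print(u-15,v-15,u2-15,v2-15)
E
```

```text
t 61.23 p [0.4637 0.3206 0.0688] psi -87.1 q6 2.0 F [0.1 0.7 0.1] w 0.0402
zaxis [-0.037 -0.013 -0.999]
4 [[[-0.6,-4.6,9.7],1.47],[[-0.7,-4.6,9.7],1.47],[[-0.8,-4.6,9.7],1.47],[[-1.0,-4.5,9.7],1.47]]
250 173 250 195
```

View pics/nut2.png

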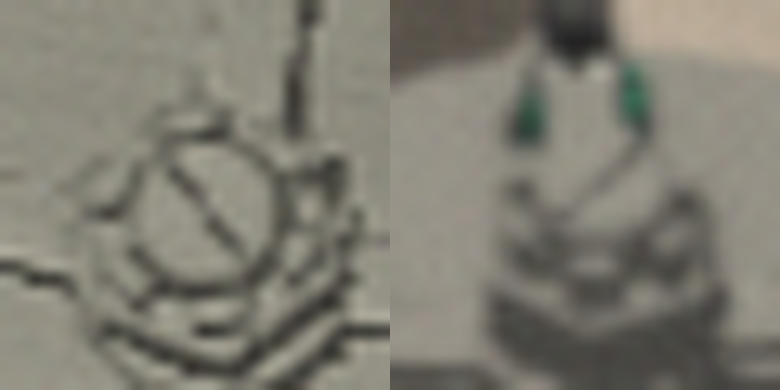

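The arms now lie along the pockets. In the top crop, the nut flat between (240,370) and (350,285) has normal (.61,.79) and the scribe runs along (.62,.78). So a slot is in line with the hole within about 1°. On to the pin.

Request:
carry_out --series '[[[-1.2,-5,5],1.5],[[-1.2,-6,10],1.5],[[-1.2,-5,12],1.5],[[-1,-4,12],1.5],[[0,-1,8],0],[[0,0,4],0],[[0,0,0],0],[[0,0,0],0]]'

```text
clock: 62.0
position: [0.4904, 0.3235, 0.0142]
ee_rot: [-0.015, -0.681, 0.732, 0.006]
contact_force: [-0.8, 0.3, -0.5]
width: 0.04
```

```bash
python3 - <<'E'
from h import *
st(); plan(.482,.324,-.015,-93,vmax=7)
E
```

```text
t 62.0 p [0.4904 0.3235 0.0142] psi -94.2 q6 2.1 F [-0.8  0.3 -0.5] w 0.04
5 [[[0.0,1.7,5.8],-0.23],[[0.0,1.7,5.8],-0.23],[[0.0,1.7,5.8],-0.23],[[0.0,1.7,5.8],-0.23],[[-0.0,1.7,5.8],-0.23]]
```

Request:
carry_out --series '[[[0,2.5,6],0],[[0,2.5,7],0],[[0,2,7],0],[[0,0.5,6],0],[[0,0,4],0],[[0,0,2],0],[[0,0,0],0],[[0,0,0],0]]'

```text
clock: 62.67
position: [0.4807, 0.3241, -0.0196]
ee_rot: [-0.014, -0.681, 0.732, 0.006]
contact_force: [0.1, 0.1, 0.3]
width: 0.0398
```

```bash
python3 - <<'E'
from h import *
st()
E
```

```text
t 62.67 p [ 0.4807  0.3241 -0.0196] psi -94.1 q6 2.11 F [0.1 0.1 0.3] w 0.0398
```

Request:
carry_out --series '[[[0,0,0],0],[[0,0,0],0],[[0,0,0],0],[[0,0,0],0],[[0,0,0],0],[[0,0,0],0]]' --fingers 5 --squeeze 60

```text
clock: 63.17
position: [0.4819, 0.3246, -0.0184]
ee_rot: [-0.013, -0.681, 0.732, 0.006]
contact_force: [-0.1, -0.2, 0.3]
width: 0.0097
```

Request:
carry_out --series '[[[0,0,-5],0],[[0,0,-10],0],[[0,0,-14],0],[[0,0,-16],0],[[0,0,-16],0],[[0,0,-16],0],[[0,0,-16],0],[[0,0,-16],0],[[0,0,-12],0],[[0,0,-5],0]]'

```text
clock: 64.0
position: [0.4846, 0.3252, 0.1185]
ee_rot: [-0.013, -0.681, 0.732, 0.006]
contact_force: [0.1, 0.2, -1.0]
width: 0.0098
```

```bash
python3 - <<'E'
from h import *
st(); p,ps,s=pose(); from scipy.spatial.transform import Rotation as Ro
w,x,y,z=s["ee_rot"]; R=Ro.from_quat([x,y,z,w]).as_matrix(); print("zaxis",R[:,2].round(3))
import numpy as np
a=np.radians(44); d=np.array([np.cos(a),np.sin(a)])
for k in(.043,.09,.125): print(k,(np.array([.580,.102])-k*d).round(4))
q=np.array([.580,.102])-.125*d
plan(q[0],q[1],.10,-47,vmax=22)
E
```

```text
t 64.0 p [0.4846 0.3252 0.1185] psi -94.1 q6 2.11 F [ 0.1  0.2 -1. ] w 0.0098
zaxis [-0.027 -0.009 -1.   ]
0.043 [0.5491 0.0721]
0.09 [0.5153 0.0395]
0.125 [0.4901 0.0152]
15 [[[20.6,-1.9,1.2],-3.14],[[20.7,-0.7,1.2],-3.14],[[20.7,0.4,1.2],-3.14],[[20.6,1.5,1.2],-3.14],[[20.5,2.7,1.2],-3.14],[[20.3,3.8,1.2],-3.14],[[20.1,4.9,1.2],-3.14],[[19.8,6.0,1.2],-3.14],[[19.4,7.1,1.2],-3.14],[[19.0,8.1,1.2],-3.14],[[18.5,9.1,1.2],-3.14],[[18.0,10.2,1.2],-3.14],[[17.4,11.1,1.2],-3.14],[[16.8,12.1,1.2],-3.14],[[16.1,13.0,1.2],-3.14]]
```

The pin is held (9.7 mm). Its axis is at ψ+90, so the insertion ψ is about −46 and the reported z about 0.050. Swing to a point 125 mm out on the hole axis, robot side.

Request:
carry_out --series '[[[8,-1,0],-2.4],[[14,-1,0],-2.4],[[17,-1,0],-2.4],[[17,0,0],-2.4],[[17,0.7,0],-2.4],[[17,1.4,0],-2.4],[[17,2.1,0],-2.4],[[17,2.8,0],-2.4],[[16.5,3.5,0],-2.4],[[16.5,4.2,0],-2.4]]'

```text
clock: 64.83
position: [0.495, 0.1648, 0.1251]
ee_rot: [0.007, 0.826, -0.564, -0.007]
contact_force: [-0.1, -0.5, -0.1]
width: 0.0103
```

Request:
carry_out --series '[[[16.5,5,0],-2.4],[[16,5.6,0],-2.4],[[16,6.3,0],-2.4],[[15.5,7,0],-2.4],[[15,7.5,0],-2.4],[[15,8,0],-2.4],[[12,7,0],-2.4],[[8,5,0],-2.4],[[4,2.5,0],-2.4],[[0,0,0],0]]'

```text
clock: 65.67
position: [0.5048, 0.0248, 0.1276]
ee_rot: [0.006, 0.92, -0.391, -0.008]
contact_force: [0.0, -0.3, -0.6]
width: 0.0096
```

```bash
cat > ins.py <<'E'
from h import *
import sys
from scipy.spatial.transform import Rotation as Ro
st(); p,ps,s=pose(); w,x,y,z=s["ee_rot"]; R=Ro.from_quat([x,y,z,w]).as_matrix(); print("zaxis",R[:,2].round(3))
k=float(sys.argv[1]); zt=float(sys.argv[2]); a=np.radians(float(sys.argv[3]) if len(sys.argv)>3 else 44); q=np.array([.580,.102])-k*np.array([np.cos(a),np.sin(a)])
pin=np.degrees(a)-90; d=p[:2]-np.array([.580,.102]); print("along",d@np.array([np.cos(a),np.sin(a)]),"lat",d@np.array([-np.sin(a),np.cos(a)]))
plan(q[0],q[1],zt,pin,vmax=10)
dd=R.T@(np.array([q[0],q[1],zt])-p)*1000; print("tool shift",dd.round(1),"turn",round(ps-pin,2))
E
python3 ins.py .125 .07
```

```text
t 65.67 p [0.5048 0.0248 0.1276] psi -46.1 q6 0.72 F [ 0.  -0.3 -0.6] w 0.0096
zaxis [-0.02  -0.005 -1.   ]
along -0.10769108798372048 lat -0.003320076323058157
7 [[[-0.5,2.5,8.2],-0.01],[[-0.5,2.5,8.2],-0.01],[[-0.5,2.5,8.2],-0.01],[[-0.5,2.5,8.2],-0.01],[[-0.5,2.5,8.2],-0.01],[[-0.5,2.5,8.2],-0.01],[[-0.5,2.5,8.2],-0.01]]
tool shift [-2.7 16.2 57.9] turn -0.09
```

```bash
sed -i 's/\.580,\.102\b/.580,.1025/g' ins.py; python3 ins.py .108 .0496 44.2 | tail -1
```

```text
tool shift [-2.5 -1.5 78. ] turn -0.29
```

Request:
carry_out --series '[[[-1,0,5],0],[[-1,0,10],0],[[0,0,14],0],[[0,0,16],0],[[0,0,14],0],[[0,0,10],0],[[0,0,5],0],[[0,0,2],0],[[0,0,0],0],[[0,0,0],0]]'

```text
clock: 66.5
position: [0.4981, 0.0308, 0.0446]
ee_rot: [0.006, 0.92, -0.393, -0.01]
contact_force: [0.9, -0.2, 0.1]
width: 0.0099
```

```bash
python3 ins.py .100 .0496 44.2; python3 - <<'E'
from h import *
T=img("top");S=img("scene")
r=lambda c,x,y,w,h,k:cv2.resize(c["f"][y:y+h,x:x+w],None,fx=k,fy=k,interpolation=cv2.INTER_CUBIC)
u,v=proj(S,[.565,.088,.075]).astype(int)
cv2.imwrite("pics/ins.png",r(S,u-25,v-20,50,40,15)); print(u-25,v-20,proj(S,[.580,.1025,.074]),proj(S,[.5696,.0924,.074]))
E
```

```text
t 66.5 p [0.4981 0.0308 0.0446] psi -46.3 q6 0.74 F [ 0.9 -0.2  0.1] w 0.0099
zaxis [-0.024 -0.003 -1.   ]
along -0.10867819433157086 lat 0.005708044911980146
2 [[[2.8,-4.4,-2.5],-0.24],[[2.8,-4.4,-2.5],-0.24]]
tool shift [ 5.6 -8.6 -5.2] turn -0.47
235 173 [265.42609604 189.4519776 ] [262.20750478 192.63793156]
```

View pics/ins.png

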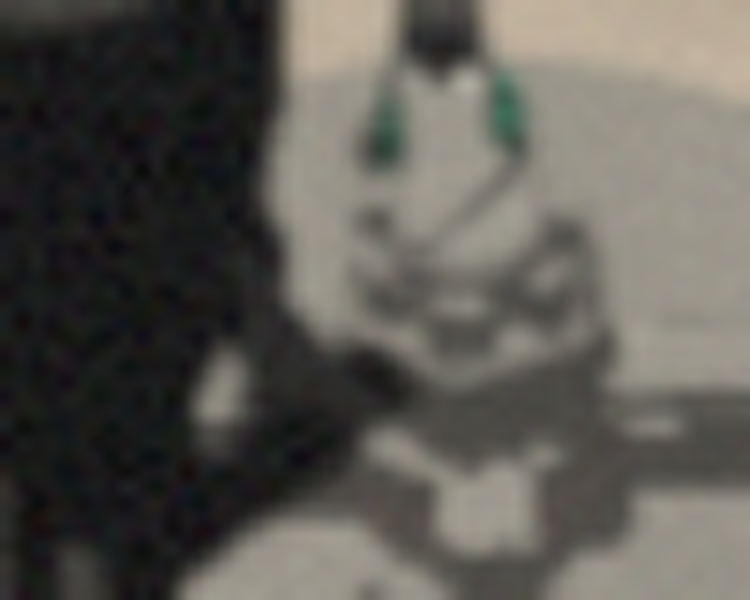

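The nut's corner sits at crop (470,385), directly below the dark merlon face at (460,325), so the slots lie over the flats with one on the scribe line. Correct the pin's offset (5.6 mm lateral, 5 mm up) and then feed slowly.

Request:
carry_out --series '[[[2.8,-1,-2.5],-0.3],[[2.5,-1,-2.5],-0.2],[[0,0,0],0],[[0,0,0],0]]'

```text
clock: 66.93
position: [0.5063, 0.0277, 0.0525]
ee_rot: [0.005, 0.921, -0.389, -0.008]
contact_force: [0.6, 0.0, 0.5]
width: 0.01
```

```bash
python3 ins.py .092 .0496 44.2
```

```text
t 66.93 p [0.5063 0.0277 0.0525] psi -45.7 q6 0.72 F [0.6 0.  0.5] w 0.01
zaxis [-0.018 -0.004 -1.   ]
along -0.10492864500909654 lat -0.0022304619541173554
2 [[[-1.1,-6.5,1.5],0.03],[[-1.1,-6.5,1.5],0.03]]
tool shift [ -2.2 -13.    2.7] turn 0.07
```

Request:
carry_out --series '[[[-1,-3,1],0],[[-0.8,-3,1],0],[[0,-3,0.3],0],[[0,0,0],0],[[0,0,0],0]]'

```text
clock: 67.35
position: [0.5127, 0.036, 0.0504]
ee_rot: [0.005, 0.921, -0.389, -0.007]
contact_force: [-0.4, 0.0, -0.6]
width: 0.0092
```

```bash
python3 ins.py .086 .0496 44.2
```

```text
t 67.35 p [0.5127 0.036  0.0504] psi -45.8 q6 0.74 F [-0.4  0.  -0.6] w 0.0092
zaxis [-0.016 -0.004 -1.   ]
along -0.09461063142793336 lat -0.0006971808711508686
1 [[[-0.7,-8.6,0.8],0.04]]
tool shift [-0.7 -8.6  0.7] turn 0.04
```

Nose about 20 mm from the axis, laterally within 0.7 mm. Feed in.

Request:
carry_out --series '[[[-0.4,-2,0.4],0],[[-0.3,-2,0.3],0],[[0,-2,0],0],[[0,0,0],0]]'

```text
clock: 67.68
position: [0.5165, 0.0414, 0.0492]
ee_rot: [0.005, 0.921, -0.389, -0.007]
contact_force: [-0.3, -0.4, -0.2]
width: 0.0097
```

Request:
carry_out --series '[[[0,-2,0],0],[[0,-2,0],0],[[0,-2,0],0],[[0,0,0],0]]'

```text
clock: 68.02
position: [0.5213, 0.0461, 0.0491]
ee_rot: [0.005, 0.921, -0.389, -0.007]
contact_force: [0.6, 0.5, -0.3]
width: 0.0094
```

```bash
python3 ins.py .07 .0496 44.2
```

```text
t 68.02 p [0.5213 0.0461 0.0491] psi -45.7 q6 0.76 F [ 0.6  0.5 -0.3] w 0.0094
zaxis [-0.017 -0.003 -1.   ]
along -0.08145328563826337 lat 0.0004743743597074773
2 [[[0.2,-5.7,-0.3],0.03],[[0.2,-5.7,-0.3],0.03]]
tool shift [  0.5 -11.4  -0.7] turn 0.05
```

The nose is 7 mm inside the cross hole with no force. Continue.

Request:
carry_out --series '[[[0.2,-3,-0.2],0],[[0,-3,0],0],[[0,-3,0],0],[[0,-3,0],0],[[0,-3,0],0],[[0,0,0],0]]'

```text
clock: 68.52
position: [0.5336, 0.0575, 0.0491]
ee_rot: [0.005, 0.921, -0.389, -0.007]
contact_force: [-0.4, 0.9, -0.7]
width: 0.0095
```

```bash
python3 ins.py .043 .0496 44.2
```

```text
t 68.52 p [0.5336 0.0575 0.0491] psi -45.8 q6 0.78 F [-0.4  0.9 -0.7] w 0.0095
zaxis [-0.017 -0.003 -1.   ]
along -0.06464477627113438 lat 0.00012702376351008925
3 [[[0.0,-7.2,-0.2],0.01],[[0.0,-7.2,-0.2],0.01],[[0.0,-7.2,-0.2],0.01]]
tool shift [  0.1 -21.6  -0.8] turn 0.04
```

Request:
carry_out --series '[[[0,-3,0],0],[[0,-3,0],0],[[0,-3,0],0],[[0,-3,0],0],[[0,-3,0],0],[[0,0,0],0]]'

```text
clock: 69.02
position: [0.5455, 0.0693, 0.0487]
ee_rot: [0.005, 0.921, -0.389, -0.007]
contact_force: [0.3, 1.2, 0.2]
width: 0.0096
```

Request:
carry_out --series '[[[0,-2.5,0],0],[[0,-2.5,0],0],[[0,0,0],0]]'

```text
clock: 69.27
position: [0.5494, 0.0732, 0.0486]
ee_rot: [0.005, 0.921, -0.389, -0.007]
contact_force: [-0.3, 0.1, -0.7]
width: 0.0096
```

Request:
carry_out --series '[[[0,-2.5,0],0],[[0,0,0],0]]'

```text
clock: 69.43
position: [0.5499, 0.074, 0.0484]
ee_rot: [0.007, 0.922, -0.388, -0.008]
contact_force: [-0.1, -1.3, 0.3]
width: 0.0098
```

Request:
carry_out --series '[[[0,-2.5,0],0],[[0,0,0],0]]'

```text
clock: 69.6
position: [0.5498, 0.0739, 0.0485]
ee_rot: [0.009, 0.922, -0.388, -0.01]
contact_force: [0.3, -0.4, 2.2]
width: 0.0098
```

```bash
python3 ins.py .043 .0496 44.2
```

```text
t 69.6 p [0.5498 0.0739 0.0485] psi -45.6 q6 0.82 F [ 0.3 -0.4  2.2] w 0.0098
zaxis [-0.025 -0.009 -1.   ]
along -0.04158205239622006 lat 0.000553987069199485
1 [[[0.6,1.4,-1.1],0.16]]
tool shift [ 0.5  1.4 -1.1] turn 0.16
```

It stalled at 41.6 mm, with the collar on the crown. Release, rise clear and check.

Request:
carry_out --series '[[[0,0,0],0],[[0,0,0],0],[[0,0,0],0],[[0,0,0],0],[[0,0,-5],0],[[0,0,-10],0],[[0,1,-16],0],[[0,3,-20],0],[[0,8,-20],0],[[0,12,-20],0]]' --fingers 35

```text
clock: 70.43
position: [0.5351, 0.0606, 0.1422]
ee_rot: [0.007, 0.922, -0.388, -0.012]
contact_force: [-0.2, -0.1, -0.0]
width: 0.035
```

Request:
carry_out --series '[[[0,20,-15],0],[[5,25,-10],0],[[10,25,0],0],[[10,25,0],0],[[10,25,0],0],[[10,20,0],0],[[5,12,0],0],[[0,5,0],0],[[0,0,0],0],[[0,0,0],0]]'

```text
clock: 71.27
position: [0.4608, -0.0907, 0.1873]
ee_rot: [0.004, 0.922, -0.387, 0.002]
contact_force: [0.6, -0.2, 0.5]
width: 0.0353
```

```bash
python3 - <<'E'
from h import *
st()
T=img("top");S=img("scene")
r=lambda c,x,y,w,h,k:cv2.resize(c["f"][y:y+h,x:x+w],None,fx=k,fy=k,interpolation=cv2.INTER_CUBIC)
u,v=proj(S,[.58,.102,.05]).astype(int); u2,v2=proj(T,[.58,.102,.05]).astype(int)
a=r(T,u2-45,v2-45,90,90,4.4);b=r(S,u-45,v-40,90,80,4.4); o=np.zeros((400,800,3),np.uint8); o[:a.shape[0],:a.shape[1]]=a;o[:b.shape[0],400:400+b.shape[1]]=b
cv2.imwrite("pics/final.png",o)
for c in(T,S): print(proj(c,[.580,.1025,.074]),proj(c,[.549,.0725,.074]))
E
```

```text
t 71.27 p [ 0.4608 -0.0907  0.1873] psi -45.5 q6 0.46 F [ 0.6 -0.2  0.5] w 0.0353
[264.97445735 211.02763439] [276.32503998 224.55727914]
[265.42609604 189.4519776 ] [255.71845029 199.02615878]
```

View pics/final.png

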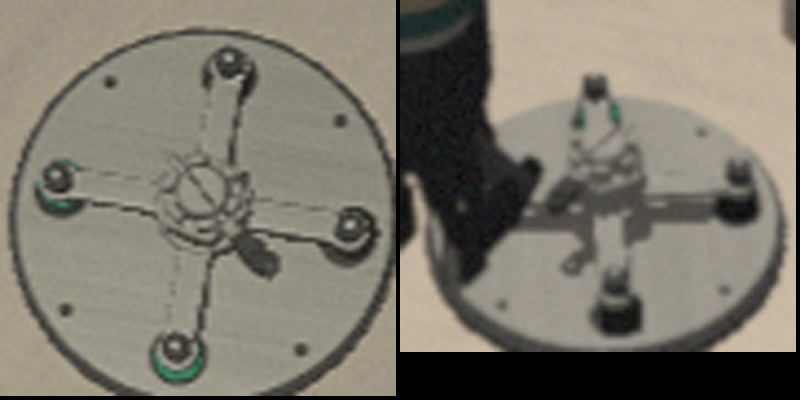

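The picture shows all four housings standing over their mounts. The pin tab projects from the nut along the scribe line, at top crop (258,258) and scene crop (565,192), and the arm is clear of everything. Handing in.

```bash
python3 -c "
from h import *
st(); print(manip.sign_off())"
```

```text
t 71.37 p [ 0.461  -0.0902  0.187 ] psi -45.5 q6 0.46 F [-0.5  0.3  0.3] w 0.0346
the job is handed in; nothing more can be done
None
```

I loaded the carrier as asked and handed the job in at 71 s of the 210 s allowed. No verdict is reported.

**What I did**
- **Mounts:** two dark and two green mounts were set into the four pockets. The pink look-alike was left alone.
- **Spider:** swung clockwise until it stalled at its stop.
- **Nut:** turned 248° clockwise in a single grip, which puts the joint at 4.33 rad or more.
- **Lock pin:** pushed through the slot and cross hole until it stalled, collar on the crown, with the tab about 42 mm from the axis (43 mm expected).

**Last checks**
- The final picture shows every foot over a mount, the pin lying along the scribe line, and the robot clear of everything.
- After seating, most mounts measured within about 4 mm of their pocket centres. One partly hidden mount read about 10 mm off in the scene view but under 2 mm in the top view.
- Dropper and cup: not re-measured at the end. All moves stayed well away from them.
- Foot pressure on the mounts was not measured directly; I infer it from the nut angle.

**What failed or disagreed**
- **Tool height:** the reported tool height was about 23 mm lower than the true fingertip. The first grasp closed on nothing, and a touch test then gave the correction.
- **Tool tilt:** tilt built up to about 0.16 rad and was worked out against the elbow limit.
- **Last mount:** because of that tilt, it was let go 1–2 mm above its pocket floor.
- **Contact force:** readings stayed near zero in some clear contacts, so I judged those by the arm stalling.

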